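# Scrape the wood chips off the board under the dust guard

## Task

First turn the suction dial clockwise until its white pointer is on the red tick, and leave it there. Then take the scraper block from its black mat and use it (not the fingers) to push all five wood chips off the left end of the board into the green catch tray, reaching in under the clear guard at a slant without knocking it. Finally stand the scraper block upright in the middle of its mat again, let go, and leave the plates, the oil tin and the cup where they are.

Things in the scene. Friction and masses are not known exactly. Their poses are not given: they have to be found in the camera images.
- station: Fixed scraping station, origin on the table; +x away from the robot, +y left; yaw varies. Birch board x -100..100, y -140..120 mm, its top 45 mm above the table. Aluminium fences 10 mm thick and 15 mm above the board stand outside its front and back edges (x = -100, +100); its right and left ends are open. Guard and tray are parts of it and move with it.
- guard: Clear dust guard over the far half of the board; origin and axes of the station. Roof from the front pane (see pane) top to x = 137, 240 to 245 mm above the table; two posts 16 by 12 mm at x = 124, y = +-96, behind the back fence; blue rail and suction pipe behind. Open below the pane and at both ends.
- pane (a point): Middle of the lower edge (blue strip) of the guard's clear front pane: station x 73 mm, y -102..102, 150 mm above the table, 105 mm over the board. The pane leans towards the robot: its top edge is at station x 34 mm, 245 mm above the table. A vertical gripper strikes it before the block reaches the far chips: slant it 20 to 45 degrees, its body leaning back to -x.
- board (a point): Middle of the board's top face (station x = 0, y = -10 mm), 45 mm above the table.
- tray (a point): Middle of the floor of the fixed green catch tray at the board's left end (station x = 0, y = 175 mm); axes as the station's. Tray: station x -110..110, y 120..230 mm, floor 4 mm and walls 28 mm above the table.
- scraper: Loose scraper block, 0.13 to 0.25 kg, origin centre of its underside, z up. Yellow with green foot, 110 (x) by 34 (y) by 30 mm high; wipes with its long y faces. On its middle a wooden handle 32 (x) by 24 (y) mm, 29 to 85 mm above the underside: grip its y faces at about 60 mm, at any slant in the xz plane. Starts standing on the mat, its x axis within 0.6 rad of the robot's x.
- mat: Fixed black rubber mat 150 (x) by 70 (y) by 6 mm, origin at the centre of its underside: the resting place of the scraper block.
- dial_box: Fixed blue control box 110 x 110 x 45 mm high, origin centre of its underside. The dial sits in the middle of its top on a grey plate, 34 mm radius, 6 mm high. Around it eleven ticks every 25 degrees, the first towards the box's -x, running clockwise from above; the fifth, long and red, is at 100 degrees (10 degrees from the box's +y towards +x).
- dial_grip (a point): On the dial's vertical axis at the height to grip, 82 mm above the table; x and y axes turn with the dial. The dial is a black disc 44 mm across with an upright bar grip 42 (along its own x) by 14 (along its own y) mm, its top 7 mm above this point. The white pointer line is on the bar's -x half.
- dial (a joint): Dial angle in rad, growing clockwise seen from above; at 0 the pointer is towards the box's -x, on the first tick. The red tick is at 1.745. Turns from 0 to 4.4 with light friction (0.03 N m) and stays where left.
- chip_1: Loose hardwood chip 26 by 16 by 10 mm, about 12 g, origin at the centre of its underside. At the start it lies flat on the board, clear of the fences and over 35 mm from the right end.
- chip_2: Loose hardwood chip 22 by 18 by 9 mm, about 12 g, origin at the centre of its underside. At the start it lies flat on the board, clear of the fences and over 35 mm from the right end.
- chip_3: Loose hardwood chip 28 by 14 by 10 mm, about 12 g, origin at the centre of its underside. At the start it lies flat on the board, clear of the fences and over 35 mm from the right end.
- chip_4: Loose hardwood chip 20 by 16 by 10 mm, about 12 g, origin at the centre of its underside. At the start it lies flat on the board, clear of the fences and over 35 mm from the right end.
- chip_5: Loose hardwood chip 24 by 18 by 9 mm, about 12 g, origin at the centre of its underside. At the start it lies flat on the board, clear of the fences and over 35 mm from the right end.
- plates: Bystander: stack of small round birch plates in one piece, 100 mm across, 50 mm high, origin at the centre of its underside.
- oil_tin: Bystander: red-labelled oil tin, 64 mm across, 95 mm high, origin at the centre of its underside.
- cup: Bystander: wooden cup, 72 mm across the rim, 65 mm high, origin at the centre of its underside.
Mind the look-alikes: they are no part of the job. Several things have the shape of the dial_box; the one meant has the colours described above.

How it is judged (in metres and radians):
On the way, in this order (a step that is already met when the one before it is completed fails the run):
1. the dial's pointer is on the red tick (value of joint dial between 1.645 and 1.845 rad), for 0.2 s.
2. the scraper block is lifted off its mat (height (world z) of scraper above 0.03 m), for 0.2 s.
3. all five chips lie in the catch tray (all of step 1 and x of chip_1 in the frame of tray between -0.11 and 0.11 m and y of chip_1 in the frame of tray between -0.06 and 0.055 m and z of each of chip_1, chip_2, chip_3, chip_4, chip_5 in the frame of tray below 0.03 m and x of chip_2 in the frame of tray between -0.11 and 0.11 m and y of chip_2 in the frame of tray between -0.06 and 0.055 m and x of chip_3 in the frame of tray between -0.11 and 0.11 m and y of chip_3 in the frame of tray between -0.06 and 0.055 m and x of chip_4 in the frame of tray between -0.11 and 0.11 m and y of chip_4 in the frame of tray between -0.06 and 0.055 m and x of chip_5 in the frame of tray between -0.11 and 0.11 m and y of chip_5 in the frame of tray between -0.06 and 0.055 m), for 0.2 s.
At the end, for the whole second after the job is handed in: The dial is within 0.1 rad (6 degrees) of the red tick, all five chips lie at rest in the catch tray, and the scraper block stands upright at rest on its mat, its centre within 30 mm of the mat's centre (all of step 3 and horizontal distance between scraper and mat below 0.03 m and angle between scraper's own z axis and vertical below 0.1 rad and height (world z) of scraper between 0.002 and 0.01 m and linear speed of scraper below 0.02 m/s and linear speed of each of chip_1, chip_2, chip_3, chip_4, chip_5 below 0.03 m/s); the robot touches nothing.
It fails at once if the gripper or arm touches a chip (over 0.5 N) (contact force between any of the fingers, the arm and chip_1 above 0.5 N or contact force between any of the fingers, the arm and chip_2 above 0.5 N or contact force between any of the fingers, the arm and chip_3 above 0.5 N or contact force between any of the fingers, the arm and chip_4 above 0.5 N or contact force between any of the fingers, the arm and chip_5 above 0.5 N).
It fails at once if the guard is knocked (over 6 N) by the robot or the scraper block (contact force between any of the fingers, the arm, scraper and guard above 6 N).
It fails at once if the plates, the oil tin or the cup is moved more than 25 mm or tipped more than 0.3 rad (distance of any of plates, oil_tin, cup from where it was at the start of the episode above 0.025 m or angle between any of plates, oil_tin, cup's own z axis and vertical above 0.3 rad).
It also fails if it takes over 72 s, if anything falls off the work surface, if the arm or the gripper's body presses on something with over 40 N, if the wrist force passes 120 N, or if a joint passes its speed limit or range.

## Robot

A 6-joint arm with a two-finger parallel gripper is mounted at the origin on the work surface. World frame = base frame: x ahead of the robot, y to its left, z up, the work surface at z = 0. Lengths are in m, angles in degrees, forces in N, time in s.
With the tool pointing down it reaches from about 0.35 to 0.875 m from the base axis. Payload 4.2 kg.
Tool frame: the origin (TCP) lies at the very end of the fingers, on their centre line; the grasp point (between the pads) lies 19 mm behind it; z points along the fingers, y is the line along which they close (so a half turn about z gives the same grasp; the last joint's range is limited). The gripper opens to 87 mm and grips with 3 to 60 N. Pads are 19 mm wide; open, the fingers measure 117 mm over their backs; the gripper's body (75 mm by 190 mm) begins 51 mm behind the grasp point.
Start: joints at [-51.646, 22.042, 0.453, 0, -68.411, -14.817], TCP at [0.25, -0.573, 0.197] pointing down, gripper open.
Joint ranges: [-179.83, 179.83], [-69.29, 118.12], [-61.27, 80.66], [-181.25, 117.63], [-171.15, -9.14], [-177.46, 177.46]. Speed limits (degrees/s): [159.86, 159.86, 180, 180, 180, 180].

## Interface

Orientations are given as a 3x3 rotation matrix whose columns are the frame's x, y, z axes.
In Python, from cell import r gives the robot as it stands.
- The arm moves only by the tool apply_moves, never from a script. Its argument "commands" is a list that holds one entry, the list of rows, each a list of 7 numbers: the shift along the tool's x, y, z in cm, then the turn, a rotation vector about the tool's x, y, z in degrees, then the closure, from -1 (fully open) to 1 (shut). A call has 1 to 5 rows; each row is the pose to reach, as a shift and turn from the pose commanded when the call began, along the tool's axes at that moment; what a row does not reach only later rows make up. A row lasts 1/8 s, in which the tool goes at most 62.5 mm and 10.7 degrees, less where a joint would pass 70% of its speed; a pose out of reach is approached as far as the arm can. A call with a gripper value outside its range is refused whole. The fingers move at their own pace and stop on an object; the grip force is fixed at half the most. Time passes only in rows, so rows that repeat a pose let the fingers close. It gives the time, the measured TCP pose, the force, the opening and the grip force at its end, in the units of the state.
- r.observe(): the state, without advancing time (a new reading comes with each control period).
- r.get_image(name): name is "scene" or "side" or "wrist"; returns a dict with "frame" (480x640x3 uint8, blue, green, red), "fx", "fy", "cx", "cy" (pixels), "xyz" and "attitude" of the camera in the world; the wrist camera has in their place "tool_from_camera" (4x4, takes a point from camera to tool coordinates, whose origin is the TCP and whose axes are the flange's). Camera axes: x right, y up, looking along -z (the intrinsics and any distortion apply to the point x, -y, -z); pixel columns grow to the right and rows downward; lengths in m; the calibration is good to about 2 mm. A picture is of the moment at which its call begins: read the wrist's pose just before it. There is no depth.
- r.close_job(): hands the job in; it is judged then, once.
The state is a dict: "clock": time; "joint_positions": joint angles; "qvel": joint speeds; "joint_torque": joint torques, N m; "tool_pos": TCP position; "orientation": TCP orientation; "force": force on the tool from outside, world axes, zero at the start; "wrist_torque": the same for the moment, N m; "opening": opening from 0.0 (shut) to 1.0 (fully open); "grasp_force": force on a finger pad.
Only numpy, scipy, OpenCV 4.12 (cv2) and the standard library are available. Lean on these libraries where they do the work, as an engineer would, in place of code of your own. Each camera call takes 0.05 s, during which the arm holds its last target. There are 200 camera calls.

## Working session

There is one attempt and no reset: what is moved stays moved. The work goes in short steps, Python scripts to look and compute and a tool call to move; the robot and the scene stay as the last step left them, time stands still between calls to the robot, and variables do not carry over. Pictures are saved under pics/ and viewed, at most 10 in all, crops included, and the job is handed in when it is done.

Besides the shell and the picture viewer there is one more tool, called after ">>>" as name(argument=value, ...), one argument or row to a line, values as JSON. apply_moves: Moves the arm, as the interface text tells. Its arguments: {"type":"object","properties":{"commands":{"type":"array","items":{"type":"array","items":{"type":"array","items":{"type":"number"}}}}},"required":["commands"]}

```bash
mkdir -p pics; ls; python3 - <<'E'
from cell import r
import cv2,pickle
s=r.observe();print(s)
for n in("scene","side"):
    d=r.get_image(n);cv2.imwrite(f"pics/{n}0.png",d["frame"]);pickle.dump(d,open(f"pics/{n}0.pkl","wb"))
    print({k:v for k,v in d.items() if k!="frame"})
E
```

```text
pics
{'clock': 0.0, 'joint_positions': array([-5.16474634e+01,  2.20909668e+01,  3.78845049e-01, -2.93848969e-02,
       -6.84104396e+01, -1.48162624e+01]), 'qvel': array([-0.08035898, -0.1085431 ,  0.04484753,  0.04424763,  0.02541013,
        0.09141419]), 'joint_torque': array([ 2.94699230e-04, -3.90667641e+01,  1.87401670e+01,  4.21954751e+00,
        1.09990223e-02, -2.01353300e-04]), 'tool_pos': array([ 0.24932905, -0.5723907 ,  0.19605009]), 'orientation': array([[-9.16882945e-01, -3.99155052e-01, -9.53303166e-04],
       [-3.99156181e-01,  9.16880826e-01,  1.97336579e-03],
       [ 8.63864675e-05,  2.18986229e-03, -9.99997599e-01]]), 'force': array([-0.01281412, -0.41402586, -0.35670029]), 'wrist_torque': array([-0.037216  , -0.00463927,  0.00017568]), 'grasp_force': 0.0, 'opening': 0.9994992407919799}
{'fx': 503.86982390109785, 'fy': 503.86982390109785, 'cx': 315.4460186597107, 'cy': 232.06118143261187, 'xyz': array([ 0.9997218 , -0.58549811,  0.9869375 ]), 'attitude': array([[ 0.7136201 , -0.55944643,  0.42162311],
       [ 0.70039011,  0.55762996, -0.44553622],
       [ 0.01414397,  0.61324426,  0.78976669]])}
{'fx': 511.95542217400975, 'fy': 511.95542217400975, 'cx': 329.41695413437077, 'cy': 238.43875095760183, 'xyz': array([0.1835425 , 0.44159373, 0.85851674]), 'attitude': array([[-0.83274925,  0.40059772, -0.38216508],
       [-0.55362679, -0.6088807 ,  0.56812118],
       [-0.0051049 ,  0.68467932,  0.72882657]])}
```

View pics/scene0.png

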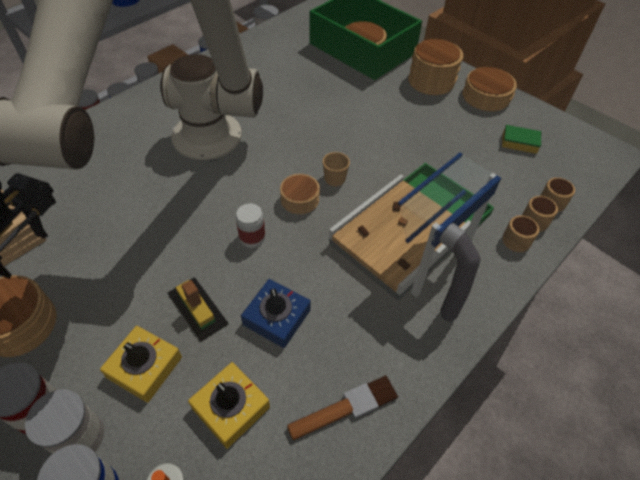

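View pics/side0.png

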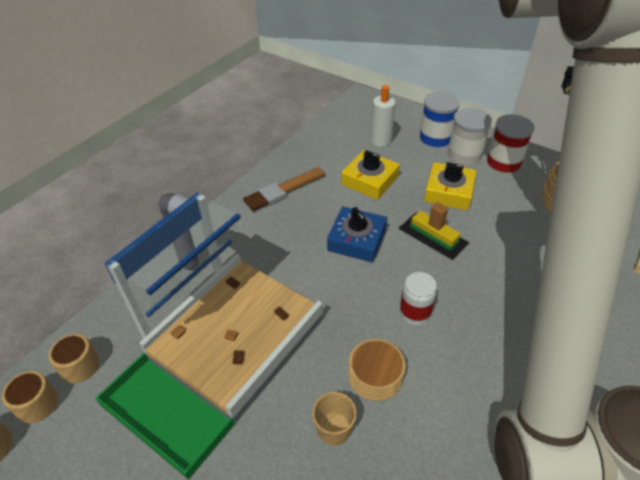

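The scene view shows the blue dial box at (276,312), the scraper on its mat at (195,305) and the station around (410,235). The side view shows five chips at (233,283), (178,332), (231,335), (281,313) and (238,357). I'll zoom in for accurate points.

```bash
cat > h.py <<'E'
import numpy as np,cv2,pickle
from scipy.optimize import least_squares
def load(n): return pickle.load(open(f"pics/{n}.pkl","rb"))
def ray(d,p,z):
    v=np.array([(p[0]-d["cx"])/d["fx"],-(p[1]-d["cy"])/d["fy"],-1.]); w=d["attitude"]@v
    return d["xyz"]+w*(z-d["xyz"][2])/w[2]
def proj(d,P):
    c=(np.atleast_2d(P)-d["xyz"])@d["attitude"]
    return np.c_[d["cx"]-d["fx"]*c[:,0]/c[:,2], d["cy"]+d["fy"]*c[:,1]/c[:,2]]
def wrist(r,n=None):
    s=r.observe(); d=dict(r.get_image("wrist")); M=d["tool_from_camera"]
    d["xyz"]=s["tool_pos"]+s["orientation"]@M[:3,3]; d["attitude"]=s["orientation"]@M[:3,:3]
    if n: pickle.dump(d,open(f"pics/{n}.pkl","wb")); cv2.imwrite(f"pics/{n}.png",d["frame"])
    return d
def Rz(a): return np.array([[np.cos(a),-np.sin(a),0],[np.sin(a),np.cos(a),0],[0,0,1]])
def fit(obs,x0): # obs: list (d,[(model xyz,pixel)]), pose x,y,yaw on table
    def f(x): return np.concatenate([(proj(d,np.array([m for m,_ in L])@Rz(x[2]).T+[x[0],x[1],0])-np.array([p for _,p in L])).ravel() for d,L in obs])
    s=least_squares(f,x0,loss="soft_l1"); return s.x,f(s.x).reshape(-1,2)
E
python3 - <<'E'
import cv2,numpy as np
a=cv2.imread("pics/side0.png");b=cv2.imread("pics/scene0.png")
def z(i,x,y,w,h,s): return cv2.resize(i[y:y+h,x:x+w],None,fx=s,fy=s,interpolation=cv2.INTER_CUBIC)
c=np.zeros((600,800,3),np.uint8)
c[:580,:480]=z(a,95,190,240,290,2)
c[:320,480:]=z(b,340,145,160,160,2)
c[320:600,480:]=z(b,165,270,160,140,2)
cv2.imwrite("pics/c1.png",c)
E
```

```text
(no output)
```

View pics/c1.png

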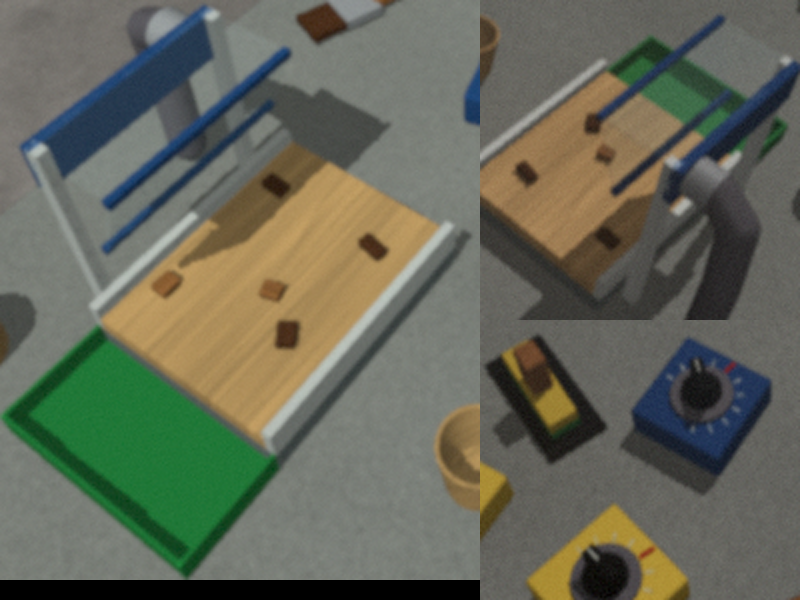

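The composite gives clear corners: board, tray and pane bars in the side view, and the box and mat corners in the scene view. I'll fit the poses from these.

```bash
python3 - <<'E'
from h import *
np.set_printoptions(precision=4,suppress=True)
S=load("side0");C=load("scene0")
sp=lambda x,y:(x/2+95,y/2+190)
c1=lambda x,y:((x-480)/2+340,y/2+145)
c2=lambda x,y:((x-480)/2+165,(y-320)/2+270)
m=lambda *a:np.array(a)/1000
L=[(m(-100,120,45),sp(263,440)),(m(100,120,45),sp(103,324)),(m(-100,-140,45),sp(437,235)),(m(100,-140,45),sp(292,143)),
(m(110,230,28),sp(5,415)),(m(-110,230,28),sp(187,568)),(m(-110,120,28),sp(278,458)),
(m(73,102,150),sp(107,249)),(m(73,-102,150),sp(270,104)),(m(34,102,245),sp(107,203)),(m(34,-102,245),sp(288,52))]
L2=[(m(34,102,245),c1(722,18)),(m(34,-102,245),c1(598,118)),(m(73,102,150),c1(727,95)),(m(73,-102,150),c1(615,190)),(m(-100,120,45),c1(609,72)),(m(110,230,28),c1(785,124)),(m(-110,230,28),c1(650,38))]
x,e=fit([(S,L),(C,L2)],[.65,.1,.0]);print("station",x,np.degrees(x[2]));print(e.T)
for n,p in zip("abcde",[(276,185),(166,284),(273,290),(373,246),(287,334)]):
    w=ray(S,sp(*p),.05);print(n,w[:2],((w-[x[0],x[1],0])@Rz(x[2]))[:2]*1000)
for p in [(593,123),(605,154),(526,173),(608,239)]:
    w=ray(C,c1(*p),.05);print(((w-[x[0],x[1],0])@Rz(x[2]))[:2]*1000)
box=np.array([ray(C,c2(*p),.045) for p in [(633,410),(690,338),(770,382),(718,458)]]);print(box[:,:2],box.mean(0),np.linalg.norm(np.diff(box,axis=0),axis=1))
mat=np.array([ray(C,c2(*p),.006) for p in [(487,367),(540,335),(605,427),(550,462)]]);print(mat[:,:2],mat.mean(0),np.linalg.norm(np.diff(mat,axis=0),axis=1))
for n,d,p,z in [("handle",C,c2(530,350),.085),("tin",C,(250,211),.095),("tin s",S,(420,287),.095),("pl",C,(300,190),.05),("bowl s",S,(378,358),.05),("cup",C,(336,160),.065),("cup s",S,(334,410),.065)]: print(n,ray(d,p,z))
E
```

```text
station [ 0.6342  0.1039 -0.0182] -1.0452086347975602
[[ 0.5141 -1.4953  4.491  -0.532  -2.938  -3.165  -1.0221 -0.993   0.5181
   0.0426  0.3781 -1.4826 -0.6718  0.1545 -1.2736 -2.226   1.0042 -0.6538]
 [-0.4834 -2.3128 -3.3905 -1.4016  0.601  -0.4468 -1.778   2.2148  0.439
   1.1537 -1.6203 -1.638  -1.8967 -0.3415  2.5264 -0.8163 -0.3284 -1.7705]]
a [0.702  0.0188] [ 69.3834 -83.8219]
b [0.7102 0.1636] [74.9275 61.1166]
c [0.6231 0.1139] [-11.2599   9.7943]
d [0.5758 0.0241] [-56.8637 -80.8413]
e [0.5824 0.1417] [-52.4695  36.9106]
[-50.3243  36.2295]
[-8.7254  8.8054]
[-55.0676 -81.0963]
[ 72.2588 -84.3261]
[[ 0.5415 -0.3207]
 [ 0.5179 -0.2186]
 [ 0.6194 -0.1956]
 [ 0.6443 -0.2955]] [ 0.5808 -0.2576  0.045 ] [0.1049 0.1041 0.1029]
[[ 0.3656 -0.3898]
 [ 0.3734 -0.3221]
 [ 0.517  -0.3444]
 [ 0.5078 -0.4112]] [ 0.4409 -0.3669  0.006 ] [0.0682 0.1453 0.0674]
handle [ 0.4313 -0.362   0.085 ]
tin [ 0.3736 -0.1455  0.095 ]
tin s [ 0.3726 -0.1429  0.095 ]
pl [0.3782 0.0112 0.05  ]
bowl s [0.3741 0.0066 0.05  ]
cup [0.3787 0.1424 0.065 ]
cup s [0.3827 0.136  0.065 ]
```

```bash
cat >> h.py <<'E'
from scipy.spatial.transform import Rotation as Ro
def down(yaw,slant=0): # tool pointing down, tool y at world angle yaw+90deg, body leaning back (-x side) by slant
    x=np.array([np.cos(yaw),np.sin(yaw),0]);y=np.array([-np.sin(yaw),np.cos(yaw),0])
    z=np.array([0,0,-1.]);R=np.c_[-x,y,z] ; 
    return Ro.from_rotvec(-np.radians(slant)*y).as_matrix()@R
def goal(r,P,R):
    s=r.observe();O=s["orientation"]
    t=O.T@(np.array(P)-s["tool_pos"])*100; w=Ro.from_matrix(O.T@R).as_rotvec(degrees=True)
    print("shift",t.round(2),"turn",w.round(2),"rows",round(max(np.linalg.norm(t)/6.25,np.linalg.norm(w)/10.7),2));return t,w
E
python3 - <<'E'
from h import *
from cell import r
d=wrist(r);print(d["tool_from_camera"].round(3),d["fx"],d["cx"],d["cy"])
print(down(0,0),down(0,30).round(2))
goal(r,[.48,-.31,.40],down(0))
E
```

```text
[[-0.001  0.955  0.298  0.083]
 [ 1.     0.001 -0.001 -0.003]
 [-0.001  0.298 -0.955 -0.187]
 [ 0.     0.     0.     1.   ]] 428.8432754968501 323.1817619378901 240.1945333720867
[[-1.  0.  0.]
 [ 0.  1.  0.]
 [ 0.  0. -1.]] [[-0.87  0.    0.5 ]
 [ 0.    1.    0.  ]
 [-0.5   0.   -0.87]]
shift [-31.62  14.9  -20.35] turn [ 0.09 -0.03 23.53] rows 6.47
```

>>> apply_moves(
  commands=[
    [[-6.1,4,-3.4,0,0,5,-1],[-12,8,-7,0,0,10,-1],[-17.4,11.5,-11,0,0,15,-1],[-22,14.5,-14,0,0,20,-1],[-26.1,17.3,-16,0,0,23.5,-1]],
  ],
)

```text
clock: 0.78
tool_pos: [0.4012, -0.3385, 0.3413]
orientation: [[-1.0, 0.002, 0.001], [0.002, 1.0, -0.0], [-0.001, -0.0, -1.0]]
force: [1.0, -0.4, -0.2]
opening: 0.998
grasp_force: 0.0
```

```bash
python3 - <<'E'
from h import *
from cell import r
s=r.observe();print(s["clock"],s["tool_pos"],s["qvel"].round(1));wrist(r,"w1")
E
```

```text
0.775 [ 0.40124051 -0.33847033  0.34130702] [ 51.  -11.2  15.1  -0.2 -26.7 -77.8]
```

View pics/w1.png

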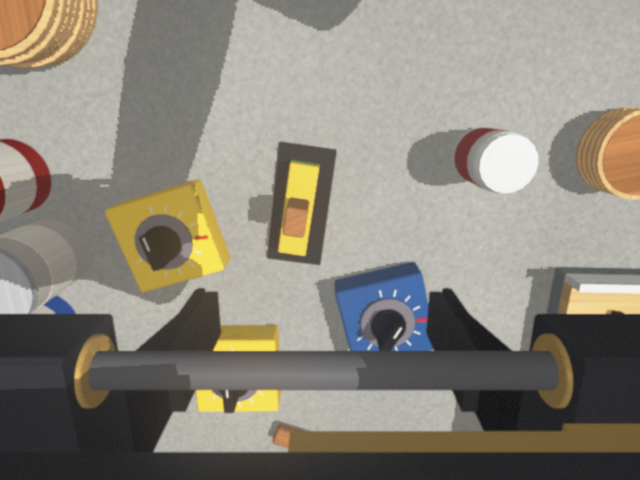

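The view shows the mat and scraper at about (302,203) and the blue box at (390,310), but the arm was still moving. I'll shift forward, settle and measure there.

>>> apply_moves(
  commands=[
    [[-4,0,0,0,0,0,-1],[-4,0,0,0,0,0,-1],[-4,0,0,0,0,0,-1]],
  ],
)

```text
clock: 1.2
tool_pos: [0.4402, -0.34, 0.3396]
orientation: [[-1.0, -0.001, -0.001], [-0.001, 1.0, 0.001], [0.001, 0.001, -1.0]]
force: [0.1, 0.1, 0.1]
opening: 1.003
grasp_force: 0.0
```

```bash
python3 - <<'E'
from h import *
from cell import r
s=r.observe();print(s["clock"],s["tool_pos"],s["qvel"].round(1));d=wrist(r,"w2")
c=d["frame"][60:330,200:560];cv2.imwrite("pics/w2c.png",cv2.resize(c,None,fx=2.2,fy=2.2,interpolation=cv2.INTER_CUBIC))
E
```

```text
1.2 [ 0.44016916 -0.33998656  0.33962323] [-0.7 -0.8 -0.2  0.2  0.   0. ]
```

View pics/w2c.png

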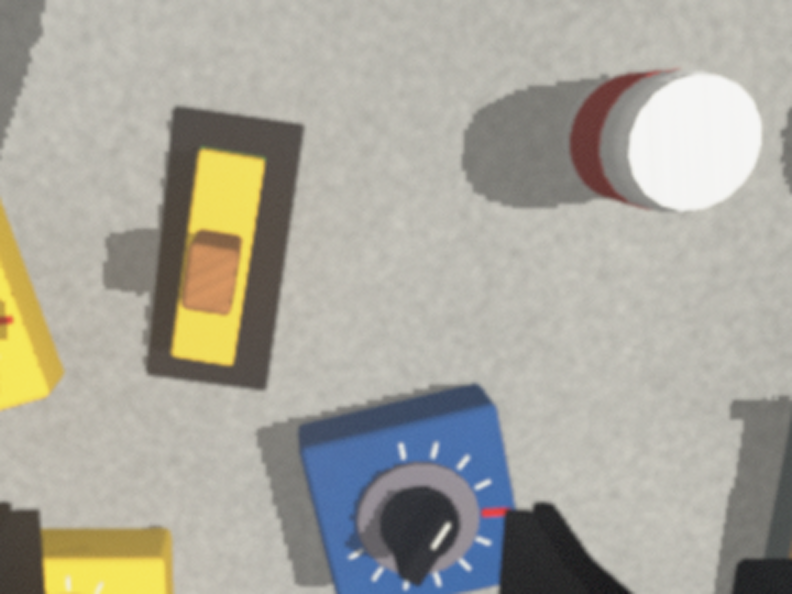

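The crop shows the mat corners, the block, the box's top edge from (301,447) to (495,402), the red tick at (495,513), and the white pointer line from (450,523) to (432,549). Now computing the poses from these.

```bash
python3 - <<'E'
from h import *
np.set_printoptions(precision=4,suppress=True)
W=load("w2");c=lambda x,y:(x/2.2+200,y/2.2+60)
m=lambda *a:np.array(a)/1000
g=lambda P,z:np.array([ray(W,c(*p),z)[:2] for p in P])
M=g([(175,107),(303,124),(266,389),(148,373)],.006);print("mat",M.mean(0),np.linalg.norm(np.diff(M,axis=0),axis=1));v=M[2]+M[3]-M[0]-M[1];print(np.degrees(np.arctan2(v[1],v[0])))
M=g([(200,148),(265,158),(233,366),(171,355)],.03);print("scr",M.mean(0),np.linalg.norm(np.diff(M,axis=0),axis=1));v=M[2]+M[3]-M[0]-M[1];print(np.degrees(np.arctan2(v[1],v[0])))
M=g([(190,243),(239,250),(230,314),(181,305)],.085);print("handle",M.mean(0),np.linalg.norm(np.diff(M,axis=0),axis=1))
# box: ticks + corners
E=g([(301,447),(495,402)],.045);print(E,np.linalg.norm(E[1]-E[0]));yb=np.arctan2(*(E[1]-E[0])[::-1])-np.pi/2
ctr=E.mean(0)+.055*np.array([np.cos(yb),np.sin(yb)]);print("box",ctr,np.degrees(yb))
L=[(m(-55,-55,45),c(301,447)),(m(-55,55,45),c(495,402))]
x,e=fit([(W,L)],[.58,-.26,yb]);print(x,np.degrees(x[2]),e)
T=g([(402,450),(435,450),(463,461),(483,484),(495,513),(483,541)],.045)
A=np.c_[2*T,np.ones(len(T))];s=np.linalg.lstsq(A,(T**2).sum(1),rcond=None)[0];print("tick circle",s[:2],np.sqrt(s[2]+s[:2]@s[:2]))
for C in(s[:2],ctr):
  a=np.degrees(np.arctan2(*(T-C).T[::-1]));print("tick ang",a)
  P=g([(450,523),(432,549)],.089);print("ptr",P,np.degrees(np.arctan2(*(P-C).T[::-1])),np.linalg.norm(P-C,axis=1),np.degrees(np.arctan2(*(P[0]-P[1])[::-1])))
print(proj(W,[[*ctr,.089]])*2.2-np.array([440,132]))
E
```

```text
mat [ 0.4377 -0.3688] [0.0682 0.1482 0.0684]
-7.753465496185986
scr [ 0.4375 -0.3706] [0.0335 0.1117 0.0342]
-9.315967162649951
handle [ 0.4374 -0.3709] [0.0231 0.0309 0.0237]
[[ 0.537  -0.3258]
 [ 0.5114 -0.222 ]] 0.10689122786697311
box [ 0.5776 -0.2607] 13.852769611602993
[ 0.5777 -0.2609  0.2389] 13.687857696563112 [[-1.3334  0.2047]
 [ 1.2819 -0.1443]]
tick circle [ 0.5785 -0.2599] 0.04065508780912259
tick ang [-164.6935  169.8604  145.6652  119.7105   93.1437   68.1375]
ptr [[ 0.5618 -0.2513]
 [ 0.5764 -0.2597]] [152.908  176.7828] [0.0187 0.0021] 149.9490279301345
tick ang [-165.5106  168.4243  143.9272  117.9733   91.8684   67.383 ]
ptr [[ 0.5618 -0.2513]
 [ 0.5764 -0.2597]] [149.2485 141.6617] [0.0183 0.0016] 149.9490279301345
[[429.9989 551.1613]]
```

>>> apply_moves(
  commands=[
    [[-4.5,2.6,2,0,0,10,-1],[-9,5.2,6,0,0,20,-1],[-13.8,7.95,11,0,0,30,-1],[-13.8,7.95,16,0,0,30,-1],[-13.8,7.95,20,0,0,30,-1]],
  ],
)

```text
clock: 1.88
tool_pos: [0.5774, -0.2599, 0.1371]
orientation: [[-0.866, 0.499, -0.003], [0.499, 0.866, 0.001], [0.003, -0.001, -1.0]]
force: [0.8, -0.4, 0.3]
opening: 0.998
grasp_force: 0.0
```

```bash
python3 - <<'E'
from h import *
from cell import r
goal(r,[.5778,-.2605,.063],down(np.radians(-30)));print(r.observe()["joint_positions"].round(0))
E
```

```text
shift [-0.09 -0.02  7.41] turn [-0.04 -0.2   0.04] rows 1.19
[ -10.   26.   -3.   -0.  -62. -110.]
```

>>> apply_moves(
  commands=[
    [[0,0,4,0,0,0,-1],[0,0,7.4,0,0,0,-1],[0,0,7.4,0,0,0,-1],[0,0,7.4,0,0,0,1],[0,0,7.4,0,0,0,1]],
  ],
)

```text
clock: 2.5
tool_pos: [0.5798, -0.261, 0.0685]
orientation: [[-0.866, 0.5, 0.004], [0.5, 0.866, -0.001], [-0.004, 0.001, -1.0]]
force: [0.1, -0.1, -0.2]
opening: 0.851
grasp_force: 0.0
```

>>> apply_moves(
  commands=[
    [[0,0,0,0,0,0,1],[0,0,0,0,0,0,1],[0,0,0,0,0,0,1]],
  ],
)

```text
clock: 2.88
tool_pos: [0.5786, -0.2604, 0.0665]
orientation: [[-0.866, 0.499, 0.0], [0.499, 0.866, -0.0], [-0.0, 0.0, -1.0]]
force: [0.2, 0.4, 1.1]
opening: 0.517
grasp_force: 0.0
```

>>> apply_moves(
  commands=[
    [[0,0,0.3,0,0,0,1],[0,0,0.3,0,0,0,1],[0,0,0.3,0,0,0,1],[0,0,0.3,0,0,0,1],[0,0,0.3,0,0,0,1]],
  ],
)

```text
clock: 3.5
tool_pos: [0.5792, -0.2607, 0.0641]
orientation: [[-0.867, 0.499, 0.001], [0.499, 0.867, -0.001], [-0.002, 0.0, -1.0]]
force: [-0.0, -0.3, 3.9]
opening: 0.021
grasp_force: 1.8
```

```bash
python3 - <<'E'
from h import *
from cell import r
d=wrist(r,"w3");s=r.observe();print(s["opening"],s["grasp_force"],s["tool_pos"],s["wrist_torque"])
a=d["frame"]; b=r.get_image("side")["frame"]
b=cv2.resize(b[190:275,310:400],(400,378),interpolation=cv2.INTER_CUBIC)
o=np.zeros((600,800,3),np.uint8);o[:300,:400]=cv2.resize(a,(400,300),interpolation=cv2.INTER_AREA);o[:378,400:]=b
k=r.get_image("scene")["frame"][275:345,230:320];o[300:600,:386]=cv2.resize(k,(386,300),interpolation=cv2.INTER_CUBIC)
cv2.imwrite("pics/c3.png",o)
E
```

```text
0.013534387674107067 1.9756333765690215 [ 0.57919787 -0.26078743  0.06408261] [-0.06557442 -0.03628524  0.00070163]
```

View pics/c3.png

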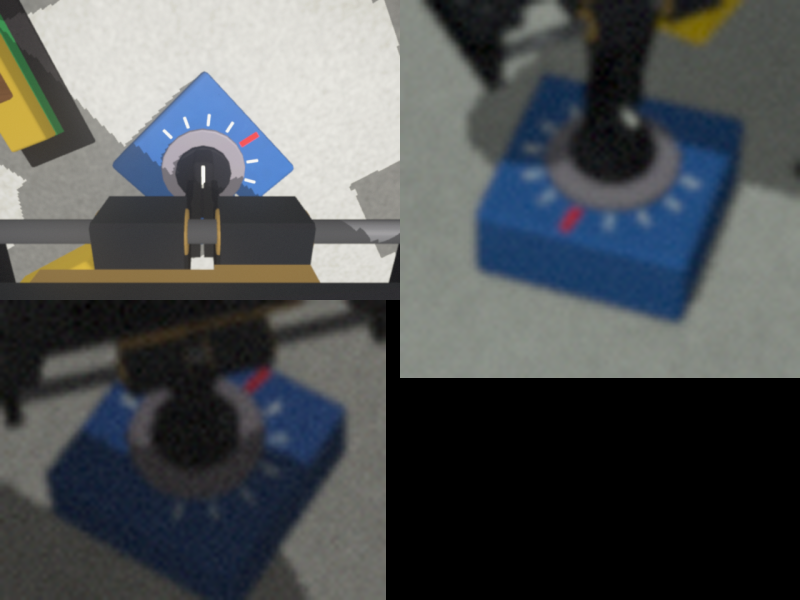

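The fingers sit astride the bar with the white pointer between them, along the tool axis. I'll turn clockwise.

>>> apply_moves(
  commands=[
    [[0,0,0,0,0,0,1],[0,0,0,0,0,0,1],[0,0,0,0,0,10,1],[0,0,0,0,0,20,1],[0,0,0,0,0,28,1]],
  ],
)

```text
clock: 4.28
tool_pos: [0.5792, -0.2608, 0.0641]
orientation: [[-0.527, 0.85, 0.001], [0.85, 0.527, -0.001], [-0.001, 0.001, -1.0]]
force: [-0.9, 0.6, 5.7]
opening: 0.01
grasp_force: 2.7
```

>>> apply_moves(
  commands=[
    [[0,0,0,0,0,10,1],[0,0,0,0,0,20,1],[0,0,0,0,0,28,1],[0,0,0,0,0,28,1],[0,0,0,0,0,28,1]],
  ],
)

```text
clock: 4.9
tool_pos: [0.5791, -0.2608, 0.064]
orientation: [[-0.071, 0.998, 0.001], [0.998, 0.071, -0.001], [-0.001, 0.001, -1.0]]
force: [-0.7, -0.1, 5.8]
opening: 0.006
grasp_force: 2.7
```

```bash
python3 - <<'E'
from h import *
from cell import r
d=wrist(r,"w4");s=r.observe();print(s["clock"],s["opening"],s["grasp_force"],s["tool_pos"],s["orientation"],s["joint_positions"])
cv2.imwrite("pics/w4c.png",cv2.resize(d["frame"][80:360,160:480],None,fx=2,fy=2,interpolation=cv2.INTER_CUBIC))
E
```

```text
4.95 0.007981747787653239 2.7250788785750046 [ 0.57908107 -0.26084936  0.06403702] [[-7.05323073e-02  9.97508593e-01  1.34199755e-03]
 [ 9.97509129e-01  7.05333707e-02 -7.62255729e-04]
 [-8.55012250e-04  1.28489116e-03 -9.99998809e-01]] [-9.66052561e+00  2.95846031e+01 -7.78925501e+00  3.79834488e-02
 -5.25430186e+01 -1.66317958e+02]
```

View pics/w4c.png

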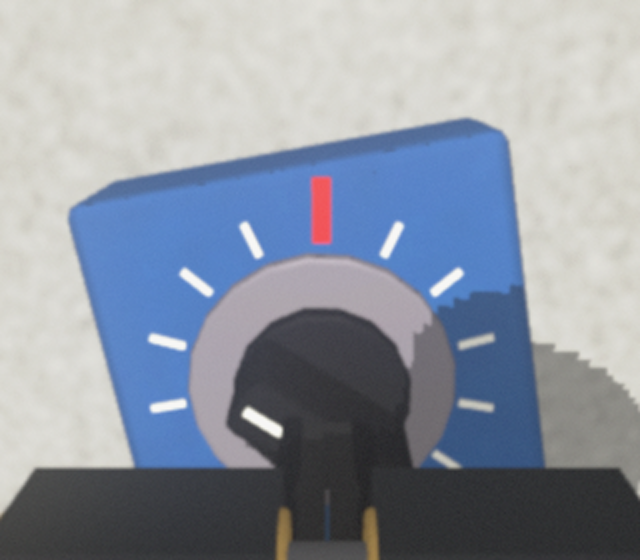

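The dial has not turned: the pointer is still about 60° left of the red tick, and the fingers are shut. I'll triangulate the bar from the pictures.

```bash
python3 - <<'E'
from h import *
np.set_printoptions(precision=4,suppress=True)
w2,w3,w4=map(load,("w2","w3","w4"))
obs=[(w2,(450/2.2+200,523/2.2+60),(432/2.2+200,549/2.2+60)),(w3,(203/.625,165/.625),(203/.625,187/.625)),(w4,(245/2+160,412/2+80),(282/2+160,433/2+80))]
for pair in ((0,1),(0,2),(1,2),(0,1,2)):
  for k in (1,2):
    s=least_squares(lambda P:np.concatenate([proj(obs[i][0],P)[0]-obs[i][k] for i in pair]),[.57,-.25,.08]);print(pair,k,s.x,s.fun)
# red tick ends & center from w4
T=[ray(w4,(x/2+160,y/2+80),.045) for x,y in [(321,178),(321,243),(251,240),(392,240),(197,282),(447,282),(167,342),(477,341),(168,406),(476,406)]]
print(np.array(T)[:,:2]);T=np.array(T)[2:,:2]
A=np.c_[2*T,np.ones(len(T))];s=np.linalg.lstsq(A,(T**2).sum(1),rcond=None)[0];print("circle",s[:2],np.sqrt(s[2]+s[:2]@s[:2]))
for w,f in((w3,lambda p:p*.625),(w4,lambda p:(p-[160,80])*2)):
  print([f(proj(w,[*s[:2],z])[0]) for z in(.045,.065,.089)])
E
```

```text
(0, 1) 1 [ 0.5608 -0.2516  0.0906] [ 0.0719 -0.2235  0.0151  0.0831]
(0, 1) 2 [ 0.5749 -0.2596  0.0893] [ 0.1974 -1.1074  0.1237  0.3947]
(0, 2) 1 [ 0.562  -0.252   0.0901] [-0.4105  0.5156 -0.1701 -0.1708]
(0, 2) 2 [ 0.5704 -0.2567  0.0902] [ 3.1228 -4.3541  1.4319  1.3442]
(1, 2) 1 [ 0.5617 -0.2523  0.0885] [-0.4585  0.9206 -0.4665 -0.9338]
(1, 2) 2 [ 0.5711 -0.2563  0.0945] [ 2.5435 -5.2136  2.5644  5.2402]
(0, 1, 2) 1 [ 0.5617 -0.2521  0.0891] [-0.6881 -0.1275 -0.0853  1.0116 -0.7033 -0.909 ]
(0, 1, 2) 2 [ 0.5715 -0.2571  0.0932] [ 3.2454 -2.278   1.5098 -4.9402  3.6621  5.4767]
[[ 0.5745 -0.2099]
 [ 0.5755 -0.2257]
 [ 0.5584 -0.2261]
 [ 0.5928 -0.2238]
 [ 0.5455 -0.2377]
 [ 0.6074 -0.2334]
 [ 0.5382 -0.254 ]
 [ 0.6168 -0.2483]
 [ 0.5388 -0.2716]
 [ 0.6187 -0.266 ]]
circle [ 0.5783 -0.2617] 0.04070755505383155
[array([202.6935, 168.5136]), array([202.7717, 178.1868]), array([202.8877, 192.519 ])]
[array([322.0771, 380.596 ]), array([321.7446, 411.5991]), array([321.252 , 457.5336])]
```

View pics/w3.png

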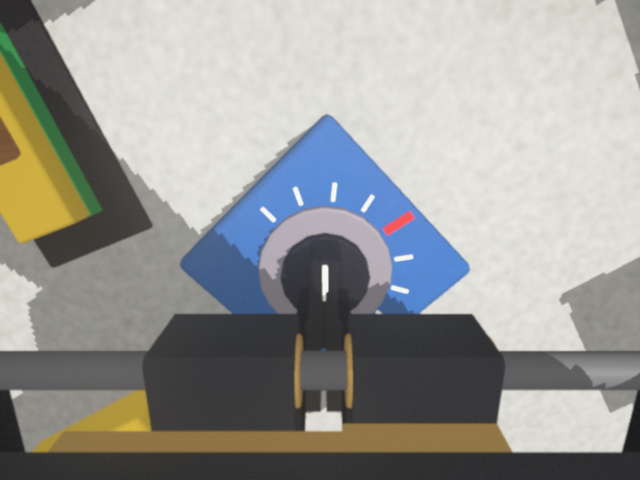

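w3 shows the fingers almost shut over the bar with the pointer at (325,264–299), so the bar wasn't between the pads. I'll lift off and check where the real fingertips appear against a plain background.

>>> apply_moves(
  commands=[
    [[0,0,-6,0,0,0,1],[0,0,-10,0,0,0,1],[6,0,-10,0,0,0,1],[10,0,-10,0,0,0,1],[10,0,-10,0,0,0,1]],
  ],
)

```text
clock: 5.58
tool_pos: [0.5707, -0.1584, 0.1627]
orientation: [[-0.074, 0.997, -0.002], [0.997, 0.074, 0.001], [0.001, -0.002, -1.0]]
force: [-0.1, 0.7, 0.4]
opening: 0.007
grasp_force: 0.0
```

```bash
python3 - <<'E'
from h import *
from cell import r
s=r.observe();print(s["clock"],s["opening"],s["grasp_force"],s["tool_pos"],s["force"])
d=wrist(r,"w5");g=cv2.cvtColor(d["frame"],cv2.COLOR_BGR2GRAY)
for y in range(230,420,5): print(y,"".join("#%+. "[min(4,int(v)//40)] for v in g[y,270:380:2]))
E
```

```text
5.575 0.00693043818978102 0.0 [ 0.5707028  -0.15835836  0.16265453] [-0.13287756  0.69240359  0.38731779]
230                                                        
235                                                        
240                                                        
245                                                        
250                                                        
255                                                ...+..  
260                                 ...+++++++++++++++++++ 
265                  ..+++++++++++++++++++++++++++++++++++.
270  ...+++++++++++++++++++++++++++++%++%%%%%%%%%%%%%%+%%+%
275 +++++++++++++++++++++++++++%%%%%%%%%%%%%++%++++++++++++
280 ++++++++++++++++++++++++%+%+%++++%+++++++++++++++++++++
285 +++++++++++++++++++++++++++++++++++++++++++++++++++++++
290 ++++++++++++++++%%%%%%%%%++++%%%%%%%%%%+++++++%+++++%++
295 ++++++++++++++++%%%%%%%%%%%%%%%%%%%%%%%%++++%%%+%%+++++
300 +++++++++++++. .%%%%%%%%%%%%%%%%%%%%%%%++%+%%%%+%%+%%+%
305 +++++++++++++++%%%%%%%%%%%%%%%%%%%%%%%%%%%%%%%%%%%%%%%%
310 +++++.+++++++++%%%%%%%%%%%%%%%
[... 585 characters left out ...]
.++%%%%%%%%%%%%%%%%%%%+.+%%%%%%%%%%%%%%%
365 %%%%%%%%%%%%%%+.+++%%%+++%++%%%%%%%%++++%%%%%%%%%%%%%%%
370 %%%%%%%%%%%%%%+.++++++%+++++++++%+++++.+%%%%%%%%%%%%%%%
375 %%%%%%%%%%%%%%+.+++++%++++++++++++++++..%%%%%%%%%%%%%%%
380 %%%%%%%%%%%%%%+.+++++++++++%+%++++++++..%%%%%%%%%%%%%%%
385 %%%%%%%%%%%%%%+.++%%%%%%%%%%+%+%%%%+++.+%%%%%%%%%%%%%%%
390 %%%%%%%%%%%%%%+.++%%%%%%%%%%%%%%%%%%%+.+%%%%%%%%%%%%%%%
395 %%%%%%%%%%%%%%+.++#%%%%%%%%%%%%%%%%#%+.+%%%%%%%%%%%%%%%
400 %%%%%%%%%%%%%%++++#%%%%%%%%%%%%%%%%#%+++%%%%%%%%%%%%%%%
405 %%%%%%%%%%%%%%+++%#%%%%%%%%+%%%%%%%#%+++%%%%%%%%%%%%%%%
410 %%%%%%%%%%%%%%%%%##%%%%%%%%+%%%%%%%##%%%%%%%%%%%%%%%%%%
415 %%%%%%%%%%%%%%%%%#%+++..+.++......+%#%%%%%%%%%%%%%%%%%%
```

The shut fingertips end at row 290, with no bar between them. Combined with the contact force, this puts the real finger ends about 25 mm behind the reported TCP, so they only rested on the bar's top at z = 0.089. I'll regrip about 25 mm lower.

>>> apply_moves(
  commands=[
    [[-5,0,0,0,0,-10,0.1],[-10.3,0,0,0,0,-20,0.1],[-10.3,0,0,0,0,-30,0.1],[-10.3,0,0,0,0,-40,0.1],[-10.3,0,3,0,0,-50,0.1]],
  ],
)

```text
clock: 6.25
tool_pos: [0.58, -0.2656, 0.1345]
orientation: [[-0.812, 0.584, 0.005], [0.584, 0.812, -0.001], [-0.005, 0.001, -1.0]]
force: [0.5, 0.0, -1.2]
opening: 0.431
grasp_force: 0.0
```

>>> apply_moves(
  commands=[
    [[0,0,0,0,0,-6,0.1],[0,0,0,0,0,-6,0.1]],
  ],
)

```text
clock: 6.5
tool_pos: [0.5782, -0.2645, 0.1321]
orientation: [[-0.865, 0.502, -0.002], [0.502, 0.865, 0.0], [0.002, -0.001, -1.0]]
force: [0.3, -0.4, 0.2]
opening: 0.449
grasp_force: 0.0
```

```bash
python3 - <<'E'
from h import *
from cell import r
print(r.observe()["opening"]);goal(r,[.5783,-.2612,.044],down(np.radians(-30)))
E
```

```text
0.4488066853639916
shift [0.14 0.3  8.81] turn [-0.04 -0.1  -0.12] rows 1.41
```

>>> apply_moves(
  commands=[
    [[0.1,0.3,3,0,0,0,0.1],[0.1,0.3,6,0,0,0,0.1],[0.1,0.3,7.8,0,0,0,0.1],[0.1,0.3,8.8,0,0,0,0.1],[0.1,0.3,8.8,0,0,0,1]],
  ],
)

```text
clock: 7.12
tool_pos: [0.5794, -0.2606, 0.045]
orientation: [[-0.866, 0.5, -0.001], [0.5, 0.866, -0.0], [0.0, -0.0, -1.0]]
force: [0.5, 0.3, 0.5]
opening: 0.397
grasp_force: 0.0
```

>>> apply_moves(
  commands=[
    [[0,0,0,0,0,0,1],[0,0,0,0,0,0,1],[0,0,0,0,0,0,1],[0,0,0,0,0,0,1]],
  ],
)

```text
clock: 7.62
tool_pos: [0.5801, -0.2604, 0.0462]
orientation: [[-0.866, 0.499, 0.002], [0.499, 0.866, -0.0], [-0.002, 0.0, -1.0]]
force: [-0.6, 0.6, 3.1]
opening: 0.161
grasp_force: 30.0
```

Gripped now: opening 14 mm, grip force 30 N. Turning the dial clockwise.

>>> apply_moves(
  commands=[
    [[0,0,0,0,0,9,1],[0,0,0,0,0,18,1],[0,0,0,0,0,27,1],[0,0,0,0,0,27,1]],
  ],
)

```text
clock: 8.12
tool_pos: [0.5792, -0.2612, 0.0461]
orientation: [[-0.547, 0.837, -0.0], [0.837, 0.547, -0.001], [-0.001, -0.001, -1.0]]
force: [-1.7, -3.3, 5.6]
opening: 0.157
grasp_force: 30.0
```

>>> apply_moves(
  commands=[
    [[0,0,0,0,0,9,1],[0,0,0,0,0,19,1],[0,0,0,0,0,29,1],[0,0,0,0,0,29,1],[0,0,0,0,0,29,0.3]],
  ],
)

```text
clock: 8.75
tool_pos: [0.5791, -0.2604, 0.0451]
orientation: [[-0.072, 0.997, 0.0], [0.997, 0.072, 0.0], [0.0, 0.0, -1.0]]
force: [-0.0, 0.5, -0.2]
opening: 0.213
grasp_force: 0.0
```

>>> apply_moves(
  commands=[
    [[0,0,0,0,0,0,0.1],[0,0,0,0,0,0,0.1],[0,0,-4,0,0,0,0.1],[0,0,-9,0,0,0,0.1],[0,0,-9,0,0,0,0.1]],
  ],
)

```text
clock: 9.38
tool_pos: [0.5827, -0.261, 0.1402]
orientation: [[-0.072, 0.997, 0.01], [0.997, 0.072, -0.003], [-0.003, 0.01, -1.0]]
force: [-1.0, -0.1, 0.3]
opening: 0.45
grasp_force: 0.0
```

```bash
python3 - <<'E'
from h import *
from cell import r
d=wrist(r,"w6");s=r.observe();print(s["clock"],s["opening"],s["tool_pos"],s["qvel"].round(0))
# bright, unsaturated small blobs near the dial, projected at bar-top height
hsv=cv2.cvtColor(d["frame"],cv2.COLOR_BGR2HSV);C=np.array([.5783,-.2612])
o=proj(d,[[*C,.089]])[0];print("axis px",o)
for nm,m,z in (("white",(hsv[...,1]<60)&(hsv[...,2]>150),.089),("red",((hsv[...,0]<8)|(hsv[...,0]>172))&(hsv[...,1]>120)&(hsv[...,2]>120),.045)):
    n,l,st,ce=cv2.connectedComponentsWithStats(m.astype(np.uint8))
    for i in range(1,n):
        if 25<st[i,4]<900 and np.hypot(*(ce[i]-o))<150:
            ys,xs=np.where(l==i);v=cv2.fitLine(np.c_[xs,ys].astype(np.float32),cv2.DIST_L2,0,.01,.01).ravel()
            a=ray(d,v[2:]-v[:2]*5,z);b=ray(d,v[2:]+v[:2]*5,z);c=ray(d,ce[i],z)[:2]
            print(nm,st[i],c,"r",np.hypot(*(c-C)).round(4),"ang",np.degrees(np.arctan2(*(c-C)[::-1])).round(1),"line",np.degrees(np.arctan2(*(b-a)[1::-1])).round(1))
E
```

```text
9.425 0.45039460478204474 [ 0.58081679 -0.26026308  0.13734739] [-0.  2. -3. -1.  0. -0.]
axis px [314.53911483 248.57956315]
white [284 168   9  14  59] [ 0.56090527 -0.21885661] r 0.0458 ang 112.3 line -60.7
white [337 168   8  14  56] [ 0.58977321 -0.21686154] r 0.0458 ang 75.5 line 69.8
white [262 186  12  11  55] [ 0.54977331 -0.22866567] r 0.0433 ang 131.2 line -36.3
white [355 186  13  10  55] [ 0.60208053 -0.22506523] r 0.0433 ang 56.7 line 42.0
white [250 211  14   6  55] [ 0.54396416 -0.24232006] r 0.0392 ang 151.2 line -11.1
white [366 210  14   7  56] [ 0.60994984 -0.23762395] r 0.0395 ang 36.7 line 20.5
white [312 217   5  28 131] [ 0.57726896 -0.25027139] r 0.011 ang 95.4 line -86.1
white [250 236  14   5  51] [ 0.5443527  -0.25710304] r 0.0342 ang 173.1 line 13.6
white [366 236  14   5  50] [ 0.61171486 -0.25234458] r 0.0346 ang 14.8 line -5.3
white [357 256  12   9  48] [ 0.60686249 -0.26639348] r 0.029 ang -10.3 line -32.2
white [277 301  68  19 696] [ 0.57995768 -0.3014466 ] r 0.0403 ang -87.6 line 12.3
red [312 152   6  24 143] [ 0.57498456 -0.21744934] r 0.0439 ang 94.3 line 93.5
```

The pointer line is at 93.9° and the red tick at 93.5–94.3°, so the dial is set. Next is the slanted grasp of the scraper.

```bash
cat >> h.py <<'E'
OFF=.0246
def tcp(G,R): return np.array(G)+(.019+OFF)*R[:,2]
E
python3 - <<'E'
from h import *
from cell import r
w=load("w1");print("yellow dial",ray(w,(163,240),.06),"corner",ray(load("w2"),(228,229),.045))
R=down(np.radians(-9),35);G=[.4375,-.3707,.074]
print(tcp(G,R));goal(r,tcp(G,R)+[0,0,.09],R);goal(r,tcp(G,R)+[0,0,.09],down(np.radians(-9),0))
E
```

```text
yellow dial [ 0.46494415 -0.52422686  0.06      ] corner [ 0.49440083 -0.45315364  0.045     ]
[ 0.46220004 -0.3746121   0.03828497]
shift [-10.56 -12.65   0.86] turn [-23.25 -29.29 -74.41] rows 7.78
shift [-10.56 -12.65   0.86] turn [  0.2    0.23 -76.92] rows 7.19
```

>>> apply_moves(
  commands=[
    [[-2,-2.5,-2,-2.8,-3.5,-8.9,-0.2],[-4,-5,-3,-5.6,-7,-17.8,-0.2],[-6,-7.5,-3,-8.4,-10.5,-26.8,-0.2],[-8,-10,-2,-11.2,-14.1,-35.7,-0.2],[-10.5,-12.6,-1,-14,-17.6,-44.6,-0.2]],
  ],
)

```text
clock: 10.05
tool_pos: [0.4612, -0.371, 0.144]
orientation: [[-0.692, 0.641, 0.332], [0.631, 0.76, -0.154], [-0.352, 0.103, -0.931]]
force: [-0.1, -0.2, -0.1]
opening: 0.598
grasp_force: 0.0
```

```bash
python3 - <<'E'
from h import *
from cell import r
R=down(np.radians(-9),35);G=[.4375,-.3707,.074]
goal(r,tcp(G,R)+[0,0,.06],R);print(r.observe()["joint_positions"].round(0))
E
```

```text
shift [ 1.31 -0.68  4.35] turn [ -9.46 -12.33 -30.25] rows 3.18
[ -23.   12.  -27.    2.  -30. -110.]
```

>>> apply_moves(
  commands=[
    [[0.4,-0.2,1,-3,-4,-10,-0.2],[0.9,-0.5,3,-6,-8,-20,-0.2],[1.3,-0.7,4.35,-9.5,-12.3,-30.2,-0.2],[1.3,-0.7,4.35,-9.5,-12.3,-30.2,-0.2],[1.3,-0.7,4.35,-9.5,-12.3,-30.2,-0.2]],
  ],
)

```text
clock: 10.68
tool_pos: [0.4634, -0.3747, 0.098]
orientation: [[-0.809, 0.161, 0.566], [0.133, 0.987, -0.09], [-0.573, 0.003, -0.82]]
force: [-1.1, -0.5, 0.3]
opening: 0.596
grasp_force: 0.0
```

```bash
python3 - <<'E'
from h import *
from cell import r
R=down(np.radians(-9),35);G=[.4375,-.3707,.074]
goal(r,tcp(G,R),R);s=r.observe();print(s["opening"],s["joint_positions"].round(0))
d=wrist(r,"w7");h=cv2.cvtColor(d["frame"],cv2.COLOR_BGR2HSV)
# re-measure the block's yellow top at z=.036
m=((h[...,0]>20)&(h[...,0]<33)&(h[...,1]>130)&(h[...,2]>100)).astype(np.uint8)
c=proj(d,[[.4375,-.3707,.036]])[0];print(c)
n,l,st,ce=cv2.connectedComponentsWithStats(m)
for i in range(1,n):
    if st[i,4]>300: print(st[i],ce[i])
E
```

```text
shift [ 3.52 -0.03  4.83] turn [-0.01 -0.05 -0.3 ] rows 0.96
0.596023111041875 [-35.  15. -23. -37. -24. -34.]
[327.09418695 156.67106943]
[ 285   34   83  175 8459] [325.715451    89.54947393]
[    0    98   214   198 20742] [104.12491563 188.201186  ]
[ 245  281   91   70 4290] [295.79230769 314.68554779]
[ 195  288   45   53 1248] [212.85576923 309.59294872]
```

>>> apply_moves(
  commands=[
    [[1.2,0,1.6,0,0,0,-0.2],[2.4,0,3.2,0,0,0,-0.2],[3.5,0,4.8,0,0,0,-0.2],[3.5,0,4.8,0,0,0,-0.2],[3.5,0,4.8,0,0,0,1]],
  ],
)

```text
clock: 11.35
tool_pos: [0.4632, -0.3751, 0.0408]
orientation: [[-0.808, 0.163, 0.566], [0.135, 0.987, -0.092], [-0.574, 0.002, -0.819]]
force: [-0.8, 0.8, -0.0]
opening: 0.551
grasp_force: 0.0
```

>>> apply_moves(
  commands=[
    [[0,0,0,0,0,0,1],[0,0,0,0,0,0,1],[0,0,0,0,0,0,1],[0,0,0,0,0,0,1],[0,0,0,0,0,0,1]],
  ],
)

```text
clock: 11.98
tool_pos: [0.4635, -0.3749, 0.0413]
orientation: [[-0.807, 0.162, 0.567], [0.134, 0.987, -0.091], [-0.575, 0.002, -0.818]]
force: [-1.9, 2.4, 4.5]
opening: 0.274
grasp_force: 29.9
```

The scraper is gripped: opening 24 mm, force 30 N. Lifting.

>>> apply_moves(
  commands=[
    [[-1.7,0,-2.5,0,0,0,1],[-4.6,0,-6.5,0,0,0,1],[-7.2,0,-10.2,0,0,0,1],[-7.2,0,-10.2,0,0,0,1]],
  ],
)

```text
clock: 12.48
tool_pos: [0.4649, -0.3762, 0.1695]
orientation: [[-0.805, 0.162, 0.571], [0.131, 0.987, -0.095], [-0.579, -0.002, -0.815]]
force: [-1.2, 0.6, -2.7]
opening: 0.27
grasp_force: 29.9
```

```bash
cat >> h.py <<'E'
BO=np.array([.0264,0,.0353])
def blk(r,x,y,z,yaw): # move block origin to x,y,z with yaw(deg)
    a=np.radians(yaw);return goal(r,np.array([x,y,z])+Rz(a)@BO,down(a,35))
E
python3 - <<'E'
from h import *
from cell import r
s=r.observe();print(s["opening"],s["grasp_force"],s["tool_pos"],s["force"])
blk(r,.50,-.02,.13,-1)
E
```

```text
0.2700008033865397 29.90508816204965 [ 0.46486099 -0.37618201  0.16952763] [-1.21881148  0.57691821 -2.74318918]
shift [-0.06 36.1   0.48] turn [-4.86  0.38 -6.73] rows 5.78
```

>>> apply_moves(
  commands=[
    [[0,6,0,-1,0,-1.4,1],[0,12,0.1,-2,0,-2.8,1],[0,18,0.2,-3,0.2,-4.2,1],[0,24,0.4,-4,0.3,-5.6,1],[0,30,0.5,-4.9,0.4,-6.7,1]],
  ],
)

```text
clock: 13.1
tool_pos: [0.5079, -0.1142, 0.17]
orientation: [[-0.834, 0.011, 0.552], [0.018, 1.0, 0.008], [-0.552, 0.017, -0.834]]
force: [1.0, -1.1, -2.0]
opening: 0.275
grasp_force: 30.0
```

```bash
python3 - <<'E'
from h import *
from cell import r
blk(r,.50,.03,.13,-1)
E
```

```text
shift [-1.02 14.38  1.53] turn [ 1.03 -1.52 -0.24] rows 2.32
```

>>> apply_moves(
  commands=[
    [[-0.5,5,0.5,0,0,0,1],[-1,10,1,0,0,0,1],[-1,13,1,0,0,0,1],[-1,13,1,0,0,0,1],[-1,13,1,0,0,0,1]],
  ],
)

```text
clock: 13.72
tool_pos: [0.5223, 0.0145, 0.1855]
orientation: [[-0.844, 0.012, 0.536], [0.018, 1.0, 0.005], [-0.535, 0.014, -0.844]]
force: [-0.2, 0.1, -2.4]
opening: 0.27
grasp_force: 30.0
```

```bash
python3 - <<'E'
from h import *
from cell import r
blk(r,.50,.03,.13,-1);d=wrist(r,"w8")
f=d["frame"].copy();x=[.6342,.1039,-.0182]
m=lambda *a:np.array(a)/1000
for p in proj(d,np.array([m(-100,120,45),m(100,120,45),m(-100,-140,45),m(100,-140,45),m(73,102,150),m(73,-102,150),m(34,102,245),m(34,-102,245),m(110,230,28),m(-110,230,28)])@Rz(x[2]).T+[x[0],x[1],0]):
    print(p.round(1))
cv2.imwrite("pics/w8b.png",cv2.resize(f,(800,600),interpolation=cv2.INTER_CUBIC))
E
```

```text
shift [0.76 1.48 1.94] turn [ 0.82 -2.63 -0.2 ] rows 0.41
[621.6 127.9]
[521.1 286.9]
[254.7 129.6]
[276.8 289.2]
[549.8 371.1]
[312.2 374. ]
[626.9 487.3]
[311.  492.3]
[611.4 278.3]
[769.2 101.5]
```

View pics/w8b.png

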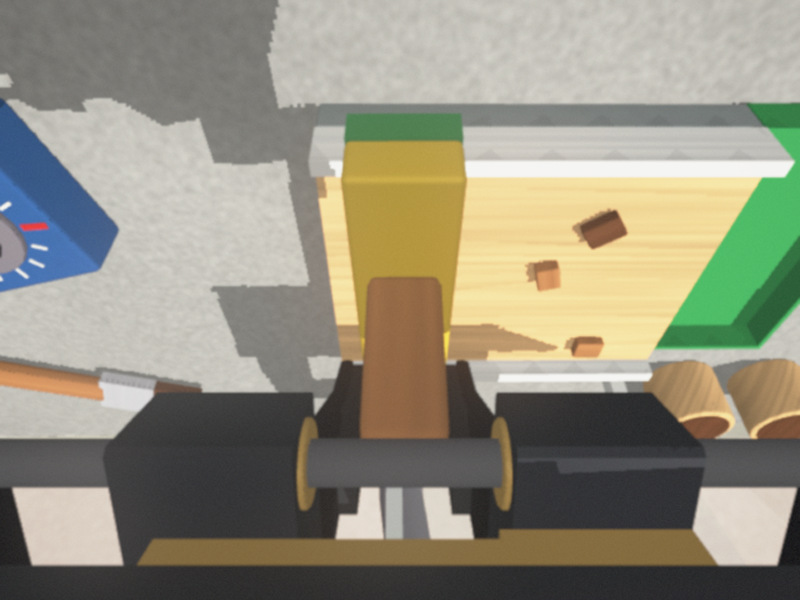

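The view agrees with the fit: the board's left-back corner is at (650,360) against a predicted (651,359). Chips e, c and b are at (605,230), (546,275) and (588,347). I'll check the block in the hand and the chips numerically.

```bash
python3 - <<'E'
from h import *
from cell import r
np.set_printoptions(precision=1,suppress=True)
d=load("w8");x=[.6342,.1039,-.0182]
for p in [(605,230),(546,275),(588,347)]:
    w=ray(d,(p[0]/1.25,p[1]/1.25),.051);print(((w-[x[0],x[1],0])@Rz(x[2]))[:2]*1000)
s=r.observe();O=s["orientation"];R0=down(np.radians(-9.3),35)
# block frame in tool frame, at grasp
B=R0.T@Rz(np.radians(-9.3)); t=-R0.T@Rz(np.radians(-9.3))@BO
for P in [(-55,-17,0),(-55,17,0),(-55,-17,30),(-55,17,30),(-16,-12,85),(-16,12,85)]:
    q=O@(B@(np.array(P)/1000)+t)+s["tool_pos"];print(P,proj(d,q)[0]*1.25)
np.set_printoptions(precision=4)
blk(r,.602,-.022,.13,-1)
E
```

```text
[-52.9  34. ]
[-12.    5.4]
[73.6 57.2]
(-55, -17, 0) [354.7 117. ]
(-55, 17, 0) [468.5 116.9]
(-55, -17, 30) [348.4 182.9]
(-55, 17, 30) [476.9 182.8]
(-16, -12, 85) [366.7 440.3]
(-16, 12, 85) [459.3 440.3]
shift [-7.89 -3.56  7.4 ] turn [ 0.81 -2.59 -0.25] rows 1.82
```

>>> apply_moves(
  commands=[
    [[-3,-1.5,2.5,0.4,-1.3,-0.1,1],[-6,-3,5,0.8,-2.6,-0.2,1],[-7.9,-3.6,7.4,0.8,-2.6,-0.2,1],[-7.9,-3.6,7.4,0.8,-2.6,-0.2,1],[-7.9,-3.6,7.4,0.8,-2.6,-0.2,1]],
  ],
)

```text
clock: 14.4
tool_pos: [0.6309, -0.0257, 0.1849]
orientation: [[-0.837, 0.014, 0.546], [0.016, 1.0, -0.001], [-0.546, 0.008, -0.838]]
force: [-0.3, 0.2, -1.5]
opening: 0.275
grasp_force: 30.0
```

```bash
cat >> h.py <<'E'
ST=np.array([.6342,.1039,-.0182])
def st(r,x,y,z): # block origin to station x,y,z (mm)
    p=Rz(ST[2])@[x/1000,y/1000,z/1000]+[ST[0],ST[1],0];return blk(r,*p,np.degrees(ST[2]))
def where(r): # block in station frame, from measured pose
    s=r.observe();O=s["orientation"];R0=down(0,35);q=s["tool_pos"]-O@R0.T@BO
    a=O@R0.T@np.eye(3);print("block",((q-[ST[0],ST[1],0])@Rz(ST[2])*1000).round(1),"rpy",Ro.from_matrix(Rz(-ST[2])@a).as_euler("xyz",degrees=True).round(1),"clock",s["clock"],"F",s["force"].round(1),"op",round(s["opening"],3))
E
python3 - <<'E'
from h import *
from cell import r
where(r);st(r,-30,-128,47)
E
```

```text
block [ -28.5 -129.5  150.4] rpy [0.4 1.9 0.3] clock 14.4 F [-0.3  0.2 -1.5] op 0.275
shift [5.82 0.09 8.45] turn [ 0.49 -1.89 -0.04] rows 1.64
```

>>> apply_moves(
  commands=[
    [[1.5,0,2.1,0.2,-1,0,1],[3,0,4.3,0.5,-1.9,0,1],[4.5,0,6.5,0.5,-1.9,0,1],[4.5,0,6.5,0.5,-1.9,0,1],[4.5,0,6.5,0.5,-1.9,0,1]],
  ],
)

```text
clock: 15.02
tool_pos: [0.6393, -0.0383, 0.1439]
orientation: [[-0.856, -0.008, 0.516], [0.013, 0.999, 0.037], [-0.516, 0.038, -0.856]]
force: [0.4, -0.1, -2.5]
opening: 0.27
grasp_force: 30.0
```

```bash
python3 - <<'E'
from h import *
from cell import r
where(r);st(r,-30,-128,47);print(r.observe()["joint_positions"].round(0))
E
```

```text
block [ -21.1 -141.5  110.5] rpy [2.2 3.9 1.6] clock 15.025 F [ 0.4 -0.1 -2.5] op 0.27
shift [4.14 1.2  4.75] turn [ 2.65 -3.91  0.06] rows 1.03
[  12.   13.  -38.   25.   -9. -126.]
```

j5 is at its −9° limit, so a 35° slant can't be reached over the board and the block should be gripped at about 23°. I'll take it back to the mat and regrip there.

```bash
python3 - <<'E'
from h import *
from cell import r
blk(r,.46,-.08,.15,-5)
E
```

```text
shift [ 10.9   -4.12 -11.6 ] turn [ 4.81 -3.99  3.38] rows 2.63
```

>>> apply_moves(
  commands=[
    [[3,-1,-4,0,0,0,1],[6,-2,-8,1,-1,1,1],[9,-3,-11.6,2,-2,2,1],[10.9,-4.1,-11.6,4.8,-4,3.4,1],[10.9,-4.1,-11.6,4.8,-4,3.4,1]],
  ],
)

```text
clock: 15.65
tool_pos: [0.466, -0.0726, 0.1981]
orientation: [[-0.821, 0.098, 0.562], [0.075, 0.995, -0.064], [-0.566, -0.011, -0.825]]
force: [-56.9, 0.5, -70.2]
opening: 0.279
grasp_force: 29.9
```

```bash
python3 - <<'E'
from h import *
from cell import r
s=r.observe();print(s["joint_positions"].round(1),s["tool_pos"]);blk(r,.4377,-.3695,.09,-8.5)
E
```

```text
[   7.3  -10.   -61.3   57.4   -9.2 -157.4] [ 0.4660365  -0.0725611   0.19814039]
shift [  2.05 -29.88   7.82] turn [ 1.12 -0.53  2.71] rows 4.95
```

```bash
python3 - <<'E'
from h import *
from cell import r
s=r.observe();print(s["joint_positions"],s["force"],s["qvel"],s["joint_torque"])
blk(r,.52,-.15,.14,-7)
E
```

```text
[   7.2596452    -9.97998171  -61.30561095   57.40374203   -9.21716448
 -157.41709197] [-56.93744475   0.47477548 -70.19365844] [-18.1532311  -11.69685169  -1.00288092  85.55028022   5.67140177
 -72.02729984] [ 0.06437044 -8.09817284  7.86153585  4.40738395  1.95438668  0.8509274 ]
shift [-5.9  -7.21  6.91] turn [ 0.27 -0.54  1.47] rows 1.86
```

>>> apply_moves(
  commands=[
    [[-3,-2,3,0,0,0,1],[-6,-5,6,0,0,0,1],[-6,-9,6.5,0.3,-0.5,1,1],[-5,-13,6.5,0.5,-0.5,1.5,1],[-4,-18,6.5,0.5,-0.5,1.5,1]],
  ],
)

```text
clock: 16.27
tool_pos: [0.5199, -0.246, 0.1673]
orientation: [[-0.82, 0.128, 0.558], [0.1, 0.992, -0.08], [-0.564, -0.009, -0.826]]
force: [0.5, -1.5, -2.9]
opening: 0.276
grasp_force: 30.0
```

```bash
python3 - <<'E'
from h import *
from cell import r
s=r.observe();print(s["joint_positions"].round(1),s["tool_pos"],s["force"]);blk(r,.4377,-.3695,.08,-8.5)
E
```

```text
[ -9.8   5.4 -35.2  -3.5 -15.2 -84.3] [ 0.5199293  -0.24601184  0.16725897] [ 0.52935627 -1.54935879 -2.93879931]
shift [  6.25 -13.3    2.18] turn [ 0.21 -0.69  1.25] rows 2.38
```

>>> apply_moves(
  commands=[
    [[2,-5,0,0,0,0.4,1],[4,-9,0.5,0,0,0.8,1],[6,-13.3,1.5,0.2,-0.7,1.2,1],[6.2,-13.3,2.2,0.2,-0.7,1.2,1],[6.2,-13.3,2.2,0.2,-0.7,1.2,1]],
  ],
)

```text
clock: 16.9
tool_pos: [0.4647, -0.3732, 0.1153]
orientation: [[-0.81, 0.149, 0.567], [0.122, 0.989, -0.085], [-0.574, 0.0, -0.819]]
force: [-0.5, 0.1, -1.7]
opening: 0.271
grasp_force: 30.0
```

```bash
python3 - <<'E'
from h import *
from cell import r
s=r.observe();print(s["joint_positions"].round(1),s["tool_pos"],s["force"]);blk(r,.4377,-.3695,.007,-8.5)
E
```

```text
[-34.   13.8 -22.3 -34.6 -25.7 -36.9] [ 0.46471386 -0.37316624  0.11533298] [-0.49791613  0.13917592 -1.69932113]
shift [ 4.26 -0.04  5.93] turn [-0.03 -0.   -0.07] rows 1.17
```

>>> apply_moves(
  commands=[
    [[1.5,0,2,0,0,0,1],[3,0,4.2,0,0,0,1],[4.3,0,5.9,0,0,0,1],[4.3,0,5.9,0,0,0,1],[4.3,0,5.9,0,0,0,0]],
  ],
)

```text
clock: 17.52
tool_pos: [0.4657, -0.3725, 0.0445]
orientation: [[-0.809, 0.146, 0.57], [0.118, 0.989, -0.086], [-0.576, -0.002, -0.817]]
force: [-0.1, 0.5, -0.2]
opening: 0.328
grasp_force: 0.0
```

>>> apply_moves(
  commands=[
    [[0,0,0,0,0,0,0],[0,0,0,0,0,0,0]],
  ],
)

```text
clock: 17.77
tool_pos: [0.4651, -0.3729, 0.0438]
orientation: [[-0.809, 0.147, 0.57], [0.12, 0.989, -0.086], [-0.576, -0.001, -0.817]]
force: [0.1, -0.5, -0.8]
opening: 0.481
grasp_force: 0.0
```

```bash
python3 - <<'E'
from h import *
from cell import r
s=r.observe();print(s["opening"],s["tool_pos"],s["force"])
R=down(np.radians(-8.5),23);goal(r,tcp([.4377,-.3695,.073],R),R)
E
```

```text
0.48131035533667077 [ 0.46508495 -0.37292758  0.04379385] [ 0.0992548  -0.51233418 -0.761927  ]
shift [ 1.49 -0.06  0.29] turn [-0.04 12.18  0.05] rows 1.14
```

>>> apply_moves(
  commands=[
    [[0.7,0,0.1,0,6,0,0],[1.5,0,0.3,0,12.2,0,0],[1.5,0,0.3,0,12.2,0,0],[1.5,0,0.3,0,12.2,0,1],[1.5,0,0.3,0,12.2,0,1]],
  ],
)

```text
clock: 18.4
tool_pos: [0.4537, -0.3716, 0.0317]
orientation: [[-0.91, 0.15, 0.386], [0.138, 0.989, -0.058], [-0.39, 0.001, -0.921]]
force: [0.1, -0.7, -0.3]
opening: 0.353
grasp_force: 0.0
```

>>> apply_moves(
  commands=[
    [[0,0,0,0,0,0,1],[0,0,0,0,0,0,1],[0,0,0,0,0,0,1]],
  ],
)

```text
clock: 18.77
tool_pos: [0.4537, -0.3715, 0.0316]
orientation: [[-0.911, 0.148, 0.385], [0.137, 0.989, -0.058], [-0.389, 0.0, -0.921]]
force: [-1.2, -0.5, 1.3]
opening: 0.273
grasp_force: 30.0
```

```bash
python3 - <<'E'
from h import *
from cell import r
s=r.observe();O=s["orientation"];print(s["opening"],s["grasp_force"],s["force"],s["tool_pos"],s["joint_positions"])
print("slant",np.degrees(np.arccos(-O[2,2])),"yaw",np.degrees(np.arctan2(-O[0,1],O[1,1])))
a=np.arctan2(-O[0,1],O[1,1]);print("BO",Rz(a).T@(s["tool_pos"]-[.4377,-.3698,.006]))
E
```

```text
0.27336689421037835 29.987363659311086 [-1.24226891 -0.52638499  1.33626617] [ 0.45374994 -0.37151778  0.03157462] [-29.07898313  21.88353851 -25.21199109 -20.73853423 -22.66710107
 -51.69800772]
slant 22.887752611440494 yaw -8.539543319526286
BO [0.01612708 0.00068455 0.02557462]
```

```bash
sed -i 's/^BO=.*/BO=np.array([.0161,.0007,.0256])/; s/down(a,35)/down(a,22.9)/; s/down(0,35)/down(0,22.9)/' h.py; python3 - <<'E'
from h import *
from cell import r
blk(r,.47,-.30,.12,-6)
E
```

```text
shift [-6.42  7.46 -9.67] turn [-0.99 -0.01 -2.34] rows 2.21
```

>>> apply_moves(
  commands=[
    [[-1.5,0,-3.5,0,0,0,1],[-4,2,-8,0,0,0,1],[-6.4,5,-9.7,-0.5,0,-1,1],[-6.4,9,-9.7,-1,0,-2.3,1],[-6.4,13,-9.7,-1,0,-2.3,1]],
  ],
)

```text
clock: 19.4
tool_pos: [0.4941, -0.2447, 0.1456]
orientation: [[-0.916, 0.106, 0.386], [0.098, 0.994, -0.04], [-0.389, 0.001, -0.921]]
force: [0.4, 0.3, -2.8]
opening: 0.272
grasp_force: 30.0
```

```bash
python3 - <<'E'
from h import *
from cell import r
where(r);st(r,-20,-124,100);print(r.observe()["joint_positions"].round(1))
E
```

```text
block [-149.8 -350.3  120. ] rpy [ 0.1  0.  -5. ] clock 19.4 F [ 0.4  0.3 -2.8] op 0.272
shift [-9.29 23.82  6.13] turn [-1.87 -0.03 -4.65] rows 4.21
[-10.7   7.9 -30.2  -3.9 -29.2 -82.4]
```

>>> apply_moves(
  commands=[
    [[-1.5,6,0,-0.4,0,-1,1],[-3.5,12,0.8,-0.8,0,-2,1],[-6,17.5,2.5,-1.3,0,-3,1],[-8,22,4.5,-1.9,0,-4.6,1],[-9.3,23.8,6.1,-1.9,0,-4.6,1]],
  ],
)

```text
clock: 20.02
tool_pos: [0.6287, -0.0181, 0.1248]
orientation: [[-0.922, 0.015, 0.388], [0.014, 1.0, -0.006], [-0.388, -0.0, -0.922]]
force: [-0.1, -0.4, -0.8]
opening: 0.272
grasp_force: 30.0
```

```bash
python3 - <<'E'
from h import *
from cell import r
where(r);st(r,-20,-124,60);st(r,-20,-124,47);print(r.observe()["joint_positions"].round(1))
E
```

```text
block [ -19.4 -122.8   99.2] rpy [-0.   0.1  0.2] clock 20.025 F [-0.1 -0.4 -0.8] op 0.272
shift [ 1.58 -0.13  3.59] turn [ 0.06 -0.08  0.19] rows 0.63
shift [ 2.08 -0.12  4.79] turn [ 0.06 -0.08  0.19] rows 0.84
[  15.9   15.6  -30.9   17.1  -22.4 -121.5]
```

>>> apply_moves(
  commands=[
    [[1,0,2.4,0,0,0,1],[1.8,0,4.1,0,0,0.2,1],[2.1,-0.1,4.8,0,0,0.2,1],[2.1,-0.1,4.8,0,0,0.2,1]],
  ],
)

```text
clock: 20.52
tool_pos: [0.6262, -0.0222, 0.0721]
orientation: [[-0.922, 0.021, 0.386], [0.02, 1.0, -0.008], [-0.386, 0.0, -0.922]]
force: [0.0, -0.3, -1.4]
opening: 0.269
grasp_force: 30.0
```

```bash
python3 - <<'E'
from h import *
from cell import r
where(r);st(r,-21,0,47);st(r,-21,116,47);print(r.observe()["joint_positions"].round(1))
E
```

```text
block [ -21.9 -126.8   46.5] rpy [ 0.   0.2 -0.2] clock 20.525 F [ 0.  -0.3 -1.4] op 0.269
shift [-0.05 12.69 -0.03] turn [-0.06 -0.18 -0.18] rows 2.03
shift [-2.000e-02  2.429e+01 -4.000e-02] turn [-0.06 -0.18 -0.18] rows 3.89
[  13.8   19.4  -38.7   30.3  -11.5 -133.7]
```

>>> apply_moves(
  commands=[
    [[0,1.5,0,0,0,0,1],[0,3.5,0,0,0,0,1],[0,5.5,0,0,0,0,1],[0,7.5,0,0,0,0,1],[0,9.5,0,0,0,0,1]],
  ],
)

```text
clock: 21.15
tool_pos: [0.6295, 0.0738, 0.074]
orientation: [[-0.921, 0.022, 0.389], [0.02, 1.0, -0.007], [-0.389, 0.001, -0.921]]
force: [0.4, 0.3, -2.0]
opening: 0.274
grasp_force: 30.0
```

```bash
python3 - <<'E'
from h import *
from cell import r
where(r);st(r,-21,118,47);print(r.observe()["joint_positions"].round(1))
E
```

```text
block [-20.3 -30.8  48.4] rpy [ 0.1 -0.  -0.2] clock 21.15 F [ 0.4  0.3 -2. ] op 0.274
shift [ 0.18 14.89  0.1 ] turn [-0.02  0.02 -0.2 ] rows 2.38
[  20.    19.4  -42.6   51.4  -10.3 -160.7]
```

>>> apply_moves(
  commands=[
    [[0,2,0.1,0,0,0,1],[0,4,0.1,0,0,0,1],[0,6,0.1,0,0,0,1],[0,8,0.1,0,0,0,1]],
  ],
)

```text
clock: 21.65
tool_pos: [0.6315, 0.1546, 0.0729]
orientation: [[-0.921, 0.021, 0.389], [0.02, 1.0, -0.007], [-0.389, 0.001, -0.921]]
force: [0.6, 0.2, -2.6]
opening: 0.276
grasp_force: 30.0
```

```bash
python3 - <<'E'
from h import *
from cell import r
where(r);st(r,-21,118,47);print(r.observe()["joint_positions"].round(1))
E
```

```text
block [-19.7  50.   47.3] rpy [ 0.1  0.  -0.2] clock 21.65 F [ 0.6  0.2 -2.6] op 0.276
shift [ 0.16  6.81 -0.02] turn [ 0.   -0.   -0.19] rows 1.09
[  28.    21.1  -40.2   52.7  -13.7 -169.1]
```

>>> apply_moves(
  commands=[
    [[0.1,1.8,0,0,0,-1,1],[0.1,3.5,0,0,0,-2,1],[0.1,5.2,0,0,0,-3,1],[0.1,6.8,0,0,0,-4,1],[0.1,6.8,0,0,0,-4,1]],
  ],
)

```text
clock: 22.28
tool_pos: [0.6322, 0.223, 0.0726]
orientation: [[-0.92, -0.045, 0.389], [-0.051, 0.999, -0.006], [-0.389, -0.026, -0.921]]
force: [-0.9, -0.4, -2.4]
opening: 0.267
grasp_force: 30.0
```

```bash
cat > seg.py <<'E'
from h import *
from cell import r
where(r);print(r.observe()["joint_positions"].round(1))
d=r.get_image("side");pickle.dump(d,open("pics/s1.pkl","wb"))
f=d["frame"];h=cv2.cvtColor(f,cv2.COLOR_BGR2HSV)
# brown/dark chips: darker spots inside board and tray polygons
for nm,P,z in (("board",[(-97,-137),(97,-137),(97,117),(-97,117)],.05),("tray",[(-106,124),(106,124),(106,226),(-106,226)],.012)):
    W=np.array([[x/1000,y/1000,z] for x,y in P])@Rz(ST[2]).T+[ST[0],ST[1],0]
    m=np.zeros(f.shape[:2],np.uint8);cv2.fillPoly(m,[proj(d,W).astype(np.int32)],1)
    if nm=="board": k=((h[...,2]<95)|((h[...,0]<16)&(h[...,1]>110)))
    else: k=(h[...,0]<32)|(h[...,0]>150)
    k=cv2.morphologyEx((k&(m>0)).astype(np.uint8),cv2.MORPH_OPEN,np.ones((2,2)))
    n,l,st_,ce=cv2.connectedComponentsWithStats(k)
    for i in range(1,n):
        if st_[i,4]>12: w=ray(d,ce[i],z);print(nm,st_[i],((w-[ST[0],ST[1],0])@Rz(ST[2]))[:2]*1000)
cv2.imwrite("pics/s1.png",cv2.resize(f[180:480,90:340],(500,600),interpolation=cv2.INTER_CUBIC))
E
python3 seg.py
```

```text
block [-20.1 116.7  47.1] rpy [-1.5  0.   3.6] clock 22.275 F [-0.9 -0.4 -2.4] op 0.267
[  35.    23.2  -36.3   49.3  -17.5 -167.8]
board [ 189  262   65   56 1898] [ 60.671389   -52.55506435]
board [263 313  23  26  78] [-63.18675314 -51.18929094]
board [ 156  329   55   56 1485] [27.27501713 91.8844101 ]
board [214 386  11  14  93] [-72.05953301 106.69328278]
tray [149 362   5   4  13] [ 90.72195694 125.18851084]
tray [181 386   7   7  29] [  3.63110228 126.28809891]
tray [180 395  13  11  94] [-14.55267237 139.60787376]
tray [178 409  15  15 132] [-34.16242227 161.30021811]
tray [198 409  13  13  86] [-59.65458216 140.76270293]
```

Three chips appear in the tray. Now lift, return to the right end and do the far sweep.

>>> apply_moves(
  commands=[
    [[-1.3,0,-3.1,0,0,0,1],[-1.3,-5,-3.1,1,0,1.5,1],[-1.3,-10.5,-3.1,1.5,0,2.8,1],[-1.3,-16,-3.1,1.5,0,3.8,1],[-1.3,-21,-3.1,1.5,0,3.8,1]],
  ],
)

```text
clock: 22.95
tool_pos: [0.6397, 0.0095, 0.1113]
orientation: [[-0.921, 0.03, 0.388], [0.018, 0.999, -0.034], [-0.389, -0.025, -0.921]]
force: [0.5, -0.5, -1.5]
opening: 0.27
grasp_force: 30.0
```

```bash
python3 - <<'E'
from h import *
from cell import r
where(r);print(r.observe()["joint_positions"].round(1));st(r,0,-124,75);st(r,34,-124,47)
E
```

```text
block [ -8.9 -95.4  85.7] rpy [-1.4  0.  -0.7] clock 22.95 F [ 0.5 -0.5 -1.5] op 0.27
[  18.4   17.5  -33.7   27.4  -19.7 -134.2]
shift [-0.4  -2.87  1.41] turn [-1.57 -0.04 -0.07] rows 0.52
shift [-2.45 -2.76  5.31] turn [-1.57 -0.04 -0.07] rows 1.03
```

>>> apply_moves(
  commands=[
    [[-0.4,-3,1.4,-1.5,0,0,1],[-0.4,-3,1.4,-1.5,0,0,1],[-0.4,-3,2.8,-1.5,0,0,1],[-1.4,-3,4.2,-1.5,0,0,1],[-2.45,-3,5.3,-1.5,0,0,1]],
  ],
)

```text
clock: 23.58
tool_pos: [0.684, -0.019, 0.0718]
orientation: [[-0.921, 0.017, 0.389], [0.015, 1.0, -0.007], [-0.389, -0.001, -0.921]]
force: [0.5, -0.2, -2.1]
opening: 0.273
grasp_force: 30.0
```

```bash
python3 - <<'E'
from h import *
from cell import r
where(r);print(r.observe()["joint_positions"].round(1));st(r,34,-126,47);st(r,34,118,47)
E
```

```text
block [  35.9 -122.7   46.2] rpy [-0.   0.   0.1] clock 23.575 F [ 0.5 -0.2 -2.1] op 0.273
[  13.9   24.2  -27.9   20.3  -16.8 -123.3]
shift [ 0.15 -0.33 -0.15] turn [-0.   -0.03  0.1 ] rows 0.06
shift [ 0.1  24.07 -0.15] turn [-0.   -0.03  0.1 ] rows 3.85
```

>>> apply_moves(
  commands=[
    [[0.1,1.5,-0.1,0,0,0,1],[0.1,3.5,-0.1,0,0,0,1],[0.1,5.5,-0.1,0,0,0,1],[0.1,7.5,-0.1,0,0,0,1],[0.1,9.5,-0.1,0,0,0,1]],
  ],
)

```text
clock: 24.2
tool_pos: [0.6845, 0.0769, 0.0731]
orientation: [[-0.921, 0.017, 0.39], [0.015, 1.0, -0.007], [-0.39, -0.0, -0.921]]
force: [0.2, -0.2, -1.8]
opening: 0.273
grasp_force: 30.0
```

```bash
python3 - <<'E'
from h import *
from cell import r
where(r);print(r.observe()["joint_positions"].round(1));st(r,35,118,47)
E
```

```text
block [ 34.7 -26.8  47.5] rpy [-0.  -0.   0.1] clock 24.2 F [ 0.2 -0.2 -1.8] op 0.273
[  21.8   24.3  -31.1   33.6  -15.9 -143.7]
shift [-0.03 14.48  0.06] turn [0.02 0.04 0.08] rows 2.32
```

>>> apply_moves(
  commands=[
    [[0,2,0,0,0,0,1],[0,4,0,0,0,0,1],[0,6,0,0,0,0,1],[0,8,0,0,0,0,1],[0,10,0,0,0,0,1]],
  ],
)

```text
clock: 24.82
tool_pos: [0.6858, 0.1768, 0.0732]
orientation: [[-0.921, 0.018, 0.39], [0.016, 1.0, -0.007], [-0.39, -0.0, -0.921]]
force: [-0.7, -0.3, -2.1]
opening: 0.277
grasp_force: 30.0
```

```bash
python3 - <<'E'
from h import *
from cell import r
where(r);print(r.observe()["joint_positions"].round(1));st(r,35,119,47)
E
```

```text
block [34.1 73.1 47.6] rpy [-0. -0.  0.] clock 24.825 F [-0.7 -0.3 -2.1] op 0.277
[  30.2   26.1  -29.1   38.6  -18.9 -156.2]
shift [-0.06  4.59  0.09] turn [0.   0.03 0.04] rows 0.73
```

>>> apply_moves(
  commands=[
    [[0,1.5,0,0,0,0,1],[0,3,0,0,0,0,1],[0,4.6,0,0,0,0,1],[0,4.8,0,0,0,0,1],[0,4.8,0,0,0,0,1]],
  ],
)

```text
clock: 25.45
tool_pos: [0.6861, 0.2232, 0.0734]
orientation: [[-0.921, 0.018, 0.389], [0.017, 1.0, -0.008], [-0.389, -0.0, -0.921]]
force: [-0.6, -0.4, -1.9]
opening: 0.277
grasp_force: 30.0
```

```bash
python3 seg.py
```

```text
block [ 33.6 119.5  47.8] rpy [-0. -0.  0.] clock 25.45 F [-0.6 -0.4 -1.9] op 0.277
[  34.1   27.4  -26.7   38.4  -21.2 -159.4]
board [177 287  71  89 855] [-0.47297301 36.48425176]
board [148 337  25  29 325] [ 72.03229001 106.66175636]
tray [148 366  12  13  89] [ 73.53306247 133.52415535]
tray [174 380  10   8  24] [ 19.60027576 124.82723037]
tray [168 382  11  10  52] [ 22.66836393 134.14939452]
tray [181 392  50  49 667] [-64.59946887 138.6403331 ]
tray [178 409  15  15 132] [-34.16242227 161.30021811]
```

View pics/s1.png

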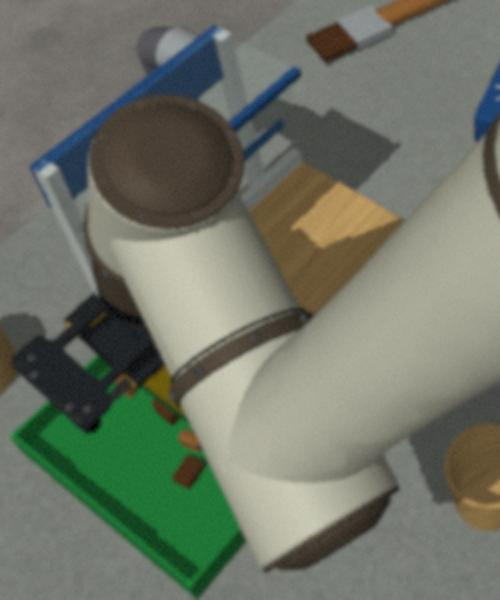

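The tray shows chips at (188,472), (190,440), (165,412) and probably (122,385); the arm hides the rest. I'll back out from under the guard and check again.

>>> apply_moves(
  commands=[
    [[2.7,0,-1.4,0,0,0,1],[5.3,-1,-2.8,0,0,0,1],[4.3,-4,-5.5,0,0,0,1],[3,-9,-8.3,0,0,0,1],[3,-14,-8.3,0,0,0,1]],
  ],
)

```text
clock: 26.12
tool_pos: [0.6255, 0.0843, 0.1422]
orientation: [[-0.918, 0.017, 0.396], [0.017, 1.0, -0.004], [-0.396, 0.003, -0.918]]
force: [0.6, -0.4, -2.3]
opening: 0.271
grasp_force: 30.0
```

```bash
python3 seg.py; python3 - <<'E'
from h import *
from cell import r
blk(r,.50,-.13,.13,-5)
E
```

```text
block [-24.2 -20.4 116.5] rpy [ 0.2 -0.4  0.1] clock 26.125 F [ 0.6 -0.4 -2.3] op 0.271
[  26.5   14.5  -32.4   25.9  -24.3 -139.5]
board [ 199  262   68   66 2155] [ 48.76967842 -63.61297664]
tray [148 367  10  12  75] [ 74.17470678 135.48473955]
tray [168 380  12  12  81] [ 24.18639366 132.35967713]
tray [181 396  12  10  86] [-15.9882815  139.54951904]
tray [178 409  15  15 133] [-34.17719317 161.20622176]
tray [198 409  13  13  85] [-60.17375933 140.80657659]
shift [  8.65 -21.12  -5.4 ] turn [ 1.39 -0.03  3.28] rows 3.75
```

All five chips are in the tray, at station y 132–161. Returning the scraper to the mat.

>>> apply_moves(
  commands=[
    [[1.7,-5,-1,0.3,0,0.6,1],[3.5,-10.5,-2,0.6,0,1.2,1],[5.2,-16,-3,0.9,0,2,1],[6.5,-21.5,-4,1.2,0,2.6,1],[7.5,-27,-4.5,1.4,0,3.3,1]],
  ],
)

```text
clock: 26.8
tool_pos: [0.5309, -0.1857, 0.1511]
orientation: [[-0.918, 0.081, 0.389], [0.075, 0.997, -0.032], [-0.39, 0.0, -0.921]]
force: [0.9, -0.7, -2.8]
opening: 0.273
grasp_force: 30.0
```

```bash
python3 - <<'E'
from h import *
from cell import r
s=r.observe();print(s["joint_positions"].round(1),s["tool_pos"],s["force"]);blk(r,.4377,-.3690,.08,-8)
E
```

```text
[ -2.2   8.  -31.4   2.1 -27.7 -94.1] [ 0.53086887 -0.18569552  0.15112757] [ 0.87566205 -0.69708591 -2.81402652]
shift [  7.48 -19.05   1.77] turn [1.31 0.07 3.09] rows 3.29
```

>>> apply_moves(
  commands=[
    [[2.5,-5,0,0.3,0,0.8,1],[5,-10,0,0.6,0,1.6,1],[6.5,-15,0,1,0,2.4,1],[7.5,-19,0.8,1.3,0,3.1,1],[7.5,-19,1.8,1.3,0,3.1,1]],
  ],
)

```text
clock: 27.42
tool_pos: [0.4539, -0.3713, 0.1045]
orientation: [[-0.911, 0.144, 0.386], [0.133, 0.99, -0.056], [-0.39, 0.0, -0.921]]
force: [1.2, 0.3, -2.0]
opening: 0.272
grasp_force: 30.0
```

>>> apply_moves(
  commands=[
    [[0,0,0,0,0,0,1],[0,0,0,0,0,0,1]],
  ],
)

```text
clock: 27.68
tool_pos: [0.4554, -0.3674, 0.105]
orientation: [[-0.912, 0.137, 0.386], [0.126, 0.991, -0.053], [-0.39, 0.0, -0.921]]
force: [0.4, 0.3, -3.1]
opening: 0.274
grasp_force: 30.0
```

```bash
python3 - <<'E'
from h import *
from cell import r
s=r.observe();print(s["joint_positions"].round(1),s["tool_pos"],s["force"]);blk(r,.4377,-.3690,.0065,-8)
E
```

```text
[-28.1  15.3 -23.1 -15.2 -30.8 -58.1] [ 0.45536832 -0.36744025  0.10500764] [ 0.41734259  0.30889904 -3.09902894]
shift [ 2.95 -0.33  6.67] turn [0.04 0.03 0.1 ] rows 1.17
```

>>> apply_moves(
  commands=[
    [[1.3,-0.3,3,0,0,0,1],[2.3,-0.3,5.2,0,0,0,1],[2.7,-0.3,6.2,0,0,0,1],[2.95,-0.3,6.7,0,0,0,1],[2.95,-0.3,6.7,0,0,0,1]],
  ],
)

```text
clock: 28.3
tool_pos: [0.4545, -0.3713, 0.0324]
orientation: [[-0.912, 0.138, 0.387], [0.127, 0.99, -0.055], [-0.391, -0.001, -0.92]]
force: [0.5, 0.0, -2.1]
opening: 0.275
grasp_force: 30.0
```

>>> apply_moves(
  commands=[
    [[0,0,0,0,0,0,1],[0,0,0,0,0,0,0.2],[0,0,0,0,0,0,0],[0,0,0,0,0,0,-0.2],[0,0,0,0,0,0,-0.2]],
  ],
)

```text
clock: 28.92
tool_pos: [0.4539, -0.3713, 0.0318]
orientation: [[-0.912, 0.139, 0.386], [0.128, 0.99, -0.054], [-0.39, -0.0, -0.921]]
force: [0.2, -0.1, -0.0]
opening: 0.579
grasp_force: 0.0
```

>>> apply_moves(
  commands=[
    [[-0.8,0,-1.8,0,0,0,-0.2],[-2.3,0,-5.5,0,0,0,-0.2],[-4.3,0,-10,0,0,0,-0.2],[-5.9,0,-13.8,0,0,0,-0.2],[-5.9,0,-13.8,0,0,0,-0.2]],
  ],
)

```text
clock: 29.55
tool_pos: [0.4562, -0.3726, 0.1864]
orientation: [[-0.909, 0.138, 0.393], [0.125, 0.99, -0.059], [-0.397, -0.004, -0.918]]
force: [-0.6, 0.7, -1.2]
opening: 0.601
grasp_force: 0.0
```

```bash
python3 seg.py; python3 - <<'E'
from h import *
from cell import r
s=r.observe();print(s["tool_pos"],s["opening"],s["force"])
d=r.get_image("scene");h=cv2.cvtColor(d["frame"],cv2.COLOR_BGR2HSV)
d=wrist(r,"w9");h=cv2.cvtColor(d["frame"],cv2.COLOR_BGR2HSV)
m=((h[...,0]>20)&(h[...,0]<33)&(h[...,1]>130)&(h[...,2]>100)).astype(np.uint8)
for P in [(-55,-17,30),(-55,17,30),(-55,-17,0),(-55,17,0)]:
    print(P,proj(d,Rz(np.radians(-8))@(np.array(P)/1000)+[.4377,-.369,.006])[0].round(0))
n,l,st_,ce=cv2.connectedComponentsWithStats(m)
for i in range(1,n):
    if st_[i,4]>300: print(st_[i],ce[i].round(0))
# the same block in the scene camera, as in the first picture
for nm,q in (("before",load("scene0")),("now",r.get_image("scene"))):
    hh=cv2.cvtColor(q["frame"],cv2.COLOR_BGR2HSV)[265:345,160:235]
    k=((hh[...,0]>20)&(hh[...,0]<33)&(hh[...,1]>130)).astype(np.uint8);ys,xs=np.where(k);print(nm,xs.mean()+160,ys.mean()+265,len(xs))
E
```

```text
block [-185.1 -478.5  160.7] rpy [-0.2 -0.5 -6.9] clock 29.55 F [-0.6  0.7 -1.2] op 0.601
[-28.3   9.9 -18.  -11.9 -40.6 -62. ]
tray [148 367  11  12  77] [ 73.85132896 135.45964596]
tray [168 380  12  12  81] [ 24.18639366 132.35967713]
tray [181 396  12  10  86] [-15.9882815  139.54951904]
tray [178 409  14  15 130] [-34.08067139 161.47832982]
tray [198 409  13  13  86] [-59.99831616 140.7772747 ]
[ 0.45493799 -0.37154875  0.18359187] 0.6015519055208511 [-0.07844728 -0.0399294  -1.56011883]
(-55, -17, 30) [299.  38.]
(-55, 17, 30) [353.  37.]
(-55, -17, 0) [301.  25.]
(-55, 17, 0) [351.  25.]
[ 296   33   55  153 4533] [323.  83.]
[   23    83   209   175 14507] [136. 162.]
[ 205  265  124   86 5287] [276. 298.]
before 195.00587084148728 311.4070450097847 511
now 195.6266924564797 311.36170212765956 517
```

The board is clear, there are five chips in the tray, and the block stands on the mat where it started. Handing in.

```bash
python3 -c "
from cell import r
print(r.close_job())"
```

```text
the job is handed in; nothing more can be done
None
```

I handed the job in at about 30 s. My last measurements showed the dial within about 1° of the red tick, all five chips in the tray and the scraper block standing on its mat; the hand-in gave no verdict.

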